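# Lay the slim desk drive down on its stand

## Robot

A 6-joint arm with a two-finger parallel gripper is mounted at the origin on the work surface. World frame = base frame: x ahead of the robot, y to its left, z up, the work surface at z = 0. Lengths are in m, angles in rad, forces in N, time in s.
With the tool pointing down it reaches from about 0.35 to 0.875 m from the base axis. Payload 4.2 kg.
Tool frame: the origin (TCP) lies between the finger pads; the fingertips stand 25 mm ahead of it and the grasp point (between the pads) lies 6 mm ahead of it; y points along the fingers, x is the direction in which the jaws open and shut, and the axes are right-handed (so a half turn about y gives the same grasp; the last joint's range is limited). The gripper opens to 85 mm and grips with 20 to 120 N. Pads are 22 mm wide; open, the fingers measure 114 mm over their backs; the gripper's body (76 mm by 85 mm) begins 54 mm behind the grasp point. The pads swing forward as they close: fully open they stand 13 mm farther back than shut.
Start: joints at [-0.958, 0.385, 0.008, 0, -1.194, -0.259], TCP at [0.217, -0.586, 0.256] pointing down, gripper open.
Joint ranges: [-3.14, 3.14], [-1.21, 2.06], [-1.07, 1.41], [-3.16, 2.05], [-2.99, -0.16], [-3.1, 3.1]. Speed limits (rad/s): [2.79, 2.79, 3.14, 3.14, 3.14, 3.14].

## Interface

Orientations are given as a rotation vector (axis times angle).
In Python, from workcell import bot gives the robot as it stands.
- The arm moves only by the tool step_arm, never from a script. Its argument "targets" is a list that holds one entry, the list of rows, each a list of 7 numbers: the gripper command: -1 is fully open, 1 is shut, values between are in proportion, then the shift along the tool's x, y, z scaled (see below), then the turn, a rotation vector about the tool's x, y, z scaled (see below). A call has exactly 5 rows; each row is the pose to reach, as a shift and turn from the pose commanded when the call began, along the tool's axes at that moment, turning the shorter way round; what a row does not reach only later rows make up. The controller multiplies each number of a shift by 1 m and each number of a turn by 180 degrees. A row lasts 1/10 s, in which the tool goes at most 50 mm and 8.59 degrees, less where a joint would pass 70% of its speed; a pose out of reach is approached as far as the arm can. A call with a number of a shift or a turn outside -1 to 1 is refused whole. A call with a gripper value outside its range is refused whole. The fingers move at their own pace and stop on an object; "newtons" is the grip in N (left out, the last holds). Time passes only in rows, so rows that repeat a pose let the fingers close, or fill a call up. It gives the time, the measured TCP pose, the force and the opening at its end, in the units of the state.
- bot.observe(): the state, without advancing time (a new reading comes with each control period).
- bot.grab_frame(name): name is "scene" or "side" or "wrist"; returns (picture, depth): 384x512x3 uint8, blue, green, red; 384x512 float32, m along the optical axis (not along the pixel's ray), 0 where there is no reading.
- bot.calibration(name): a dict with "camera_matrix" (3x3 intrinsics, pixels), "distortion" ([k1, k2, p1, p2, k3] as OpenCV has them; the pictures are not rectified), "R" (3x3) and "t" (3): a world point X has camera coordinates R X + t; the wrist camera has in their place "hand_eye" (4x4, takes a point from camera to tool coordinates, whose origin is the TCP and whose axes are the tool frame's). Camera axes: x right, y down, z forward; pixel columns grow to the right and rows downward; lengths in m; the calibration is good to about 2 mm. A picture is of the moment at which its call begins: read the wrist's pose just before it. calibration takes no time and is no camera call.
- bot.finish_job(): hands the job in, once; it reports no verdict.
Trained networks look in the newest picture that a camera, given by its name, has taken for a name from the list of things; names that differ only in an ending like _2 or _b are one class to them, and where a whole thing is asked for, a point or a joint stands for the part that bears it (a point fixed in the world has none). Each returns a list of dicts, best first, with "confidence" (0 to 1); they miss things now and then, are a little off and sometimes report something else, mostly with a low value. They report only what shows in the picture. A call takes as long as a camera call. They do not tell look-alikes from the thing itself.
- bot.recognise(camera, query): "centre" ([column, row] in pixels, amid what is visible of it).
- bot.outline_of(camera, query): "mask" (384x512 bool, what is visible of it) and "centre" ([column, row] in pixels, amid what is visible of it).
- bot.tip_of(camera, query): "centre" ([column, row] in pixels: a listed point, or the origin of a listed thing).
The state is a dict: "t": time; "q": joint angles; "joint_vel": joint speeds; "joint_efforts": joint torques, N m; "eef_pos": TCP position; "eef_rot": TCP orientation; "ft_force": force on the tool from outside, world axes, zero at the start; "ft_torque": the same for the moment, N m; "grip_width": finger opening in m.
Only numpy, scipy, OpenCV 4.12 (cv2) and the standard library are available. Lean on these libraries where they do the work, as an engineer would, in place of code of your own. Each camera call takes 0.05 s, during which the arm holds its last target.

## Task

The slim drive stands on end on its low wooden stand, near the stand's end stop. Without gripping or lifting it, tip it over with the fingers, away from the stop, and let it down gently onto its broad side on the stand, never letting it topple freely; then push it along the stand until its foot sits squarely home against the stop. Leave everything else on the desk alone.

Things in the scene. Friction and masses are not known exactly. Their poses are not given: they have to be found in the camera images.
- stand: Low wooden stand, fixed. Flat deck 175 long (its x) x 120 wide (y), 18 thick, top 45 mm above the desk; 110 wide legs 18 thick at x = -30 and +60 mm, open below the deck beyond them. An upright stop 20 thick closes its +x end; the -x end (x = -87.5) has no lip. Origin: centre of the deck's footprint at desk height, z up. -x points to the robot's right (world -y within 0.4 rad).
- stand_stop (a point): Centre of the lower edge of the stop's flat face, at deck height, 87.5 mm from the stand's origin along its x. The stop is 120 mm wide and rises 30 mm above the deck
- drive: Slim grey box, loose, evenly weighted, about 0.5 kg: 36 thick (x) x 100 wide (y) x 200 tall (z), black foot band, thin metal line near the top. Starts upright on the deck, axes nearly the stand's, back (+x) face 5 to 20 mm from the stop. Origin: centre of the foot face, z to the top. It tips over its -x foot edge to lie on its -x face; beyond 10 degrees of tilt it topples unless held from below.
- drive_top (a point): Centre of the drive's top face, 200 mm from its origin along z. Once tipped, this end overhangs the deck's -x end (by 60 to 75 mm before it is pushed home, by about 25 mm after), with free space 45 mm high below it
- drive_heel (a point): Middle of the drive's -x foot edge, the edge it pivots on (18 mm from the drive's origin along its -x); at deck height while standing, tipping and lying
- phone: Black phone lying flat beside the stand, 148 (its x) x 72 x 9 mm; origin: centre of its underside. Bystander
- clip_cup: Small white cup, 56 mm across, 42 tall, beside the stand; origin: centre of its underside. Bystander
- model_car: Copper and dark metal model car, 118 long (its x) x 52 x 72 tall; origin: centre of its underside. Bystander
- succulent: Dark stone pot 104 mm across, 50 tall, with green leaves to about 100; origin: centre of its underside. Bystander
- wooden_hand: Jointed-looking wooden hand on a round wrist 72 mm across, 240 tall; origin: centre of its underside. Bystander
- mug: White mug 80 mm across, 95 tall, handle at its +y; origin: centre of its underside. Bystander
Things that resemble listed ones, but are neither listed nor needed, are in the scene too. There is more than one size of the drive; the one meant has the size given above.

How it is judged:
By the outcome, as a careful person would: the job done as asked, in the order asked, and still so for the second after the job is handed in, with the robot touching nothing.
It also fails if it takes over 56 s, if anything falls off the work surface, if the arm or the gripper's body presses on something with over 40 N, if the wrist force passes 120 N, or if a joint passes its speed limit or range.

## Working session

There is one attempt and no reset: what is moved stays moved. The work goes in short steps, Python scripts to look and compute and a tool call to move; the robot and the scene stay as the last step left them, time stands still between calls to the robot, and variables do not carry over. Pictures are saved under pics/ and viewed, and the job is handed in when it is done.

Besides the shell and the picture viewer there is one more tool, called after ">>>" as name(argument=value, ...) on one line, values as JSON. step_arm: Moves the arm, as the interface text tells. Its arguments: {"type":"object","properties":{"targets":{"type":"array","items":{"type":"array","items":{"type":"array","items":{"type":"number"}}}},"newtons":{"type":"number"}},"required":["targets"]}

```bash
mkdir -p pics; ls; python3 - <<'E'
from workcell import bot
import cv2
s=bot.observe()
for k,v in s.items(): print(k,v)
for n in ["scene","side"]:
    p,d=bot.grab_frame(n); cv2.imwrite(f"pics/{n}0.png",p)
    print(n,bot.calibration(n))
print(bot.calibration("wrist"))
E
```

```text
pics
t 0.0
q [-9.58374842e-01  3.85569748e-01  6.62058671e-03 -4.97388689e-04
 -1.19399610e+00 -2.58594919e-01]
joint_vel [-4.97593931e-04 -1.57266869e-03  7.07878413e-04 -8.21236437e-05
  2.32960348e-04 -2.34371872e-04]
joint_efforts [ 4.22857956e-04 -3.92292666e+01  1.88401794e+01  4.18603644e+00
 -4.57344446e-03 -1.51986745e-05]
eef_pos [ 0.2163892  -0.58578033  0.25521175]
eef_rot [-1.01867212 -1.46535142  1.46326162]
ft_force [ 0.75260962 -0.92440008 -0.25671863]
ft_torque [ 0.04671411  0.01844374 -0.00307901]
grip_width 0.08545921178174865
scene {'camera_matrix': array([[352.70413736,   0.        , 249.4628724 ],
       [  0.        , 352.70413736, 190.56253721],
       [  0.        ,   0.        ,   1.        ]]), 'distortion': array([-0.10993836,  0.        ,  0.        ,  0.        ,  0.        ]), 'R': array([[-0.15859928,  0.98734025, -0.00234706],
       [ 0.55386995,  0.08700131, -0.8280452 ],
       [-0.81735815, -0.13262734, -0.56065644]]), 't': array([ 0.05271349, -0.16525101,  1.50428076])}
side {'camera_matrix': array([[447.96457566,   0.        , 255.16826698],
   
[... 299 characters left out ...]
10991, -0.66243551, -0.74701464]]), 't': array([0.5300172 , 0.11302234, 1.61930642])}
{'camera_matrix': array([[304.51941642,   0.        , 255.7522059 ],
       [  0.        , 304.51941642, 188.32581355],
       [  0.        ,   0.        ,   1.        ]]), 'distortion': array([-0.01006491,  0.        ,  0.        ,  0.        ,  0.        ]), 'hand_eye': array([[ 9.99999370e-01, -5.95405772e-04, -9.51401930e-04,
         3.54171646e-04],
       [ 7.10257250e-04, -3.20641117e-01,  9.47200491e-01,
        -1.17038278e-01],
       [-8.69027217e-04, -9.47200570e-01, -3.20640492e-01,
         8.34029854e-02],
       [ 0.00000000e+00,  0.00000000e+00,  0.00000000e+00,
         1.00000000e+00]])}
```

View pics/scene0.png

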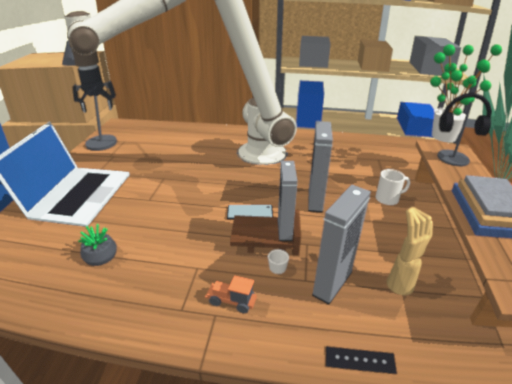

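View pics/side0.png

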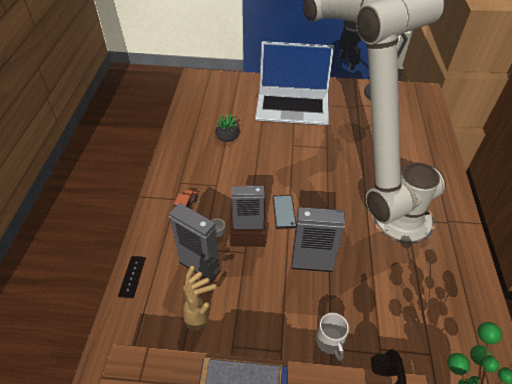

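```bash
cat > h.py <<'E'
from workcell import bot
import cv2, numpy as np
from scipy.spatial.transform import Rotation as Rot
def cloud(name,p,d,pose=None):
    c=bot.calibration(name); K=c["camera_matrix"]; D=c["distortion"]
    v,u=np.mgrid[0:384,0:512]
    n=cv2.undistortPoints(np.stack([u,v],-1).reshape(-1,1,2).astype(np.float64),K,D).reshape(384,512,2)
    X=np.dstack([n[...,0]*d,n[...,1]*d,d])
    if name=="wrist":
        T=c["hand_eye"]; X=X@T[:3,:3].T+T[:3,3]
        return X@Rot.from_rotvec(pose[1]).as_matrix().T+pose[0]
    return (X-c["t"])@c["R"]
def proj(name,P):
    c=bot.calibration(name)
    return cv2.projectPoints(np.atleast_2d(P).astype(float),cv2.Rodrigues(c["R"])[0],c["t"],c["camera_matrix"],c["distortion"])[0].reshape(-1,2)
E
python3 - <<'E'
from h import *
for n in ["scene","side"]:
    p,d=bot.grab_frame(n); X=cloud(n,p,d)
    np.savez(f"{n}0.npz",p=p,d=d,X=X)
    for q in ["drive","stand","clip_cup","phone","model_car","succulent","wooden_hand","mug"]:
        for r in bot.outline_of(n,q)[:4]:
            m=r["mask"]; P=X[m&(d>0)]
            print(n,q,round(r["confidence"],2),np.round(r["centre"]),m.sum(),np.round(np.percentile(P,[2,50,98],axis=0),3).tolist() if len(P) else None)
            if q in("drive","stand"): np.save(f"m_{n}_{q}_{int(r['centre'][0])}.npy",m)
    for q in ["drive","drive_top","drive_heel","stand_stop","stand"]:
        print(n,q,[(round(r["confidence"],2),np.round(r["centre"],1).tolist(),np.round(X[int(r["centre"][1]),int(r["centre"][0])],3).tolist()) for r in bot.tip_of(n,q)])
a=cv2.resize(np.load("scene0.npz")["p"][140:290,210:370],None,fx=4,fy=4,interpolation=cv2.INTER_CUBIC);cv2.imwrite("pics/cropA.png",a)
a=cv2.resize(np.load("side0.npz")["p"][170:290,160:350],None,fx=4,fy=4,interpolation=cv2.INTER_CUBIC);cv2.imwrite("pics/cropB.png",a)
E
```

```text
scene drive 0.97 [339. 243.] 3956 [[0.633, 0.225, 0.001], [0.741, 0.263, 0.18], [0.76, 0.323, 0.267]]
scene drive 0.89 [287. 201.] 1337 [[0.5, 0.112, 0.044], [0.594, 0.138, 0.176], [0.599, 0.16, 0.246]]
scene drive 0.7 [319. 169.] 1580 [[0.146, 0.203, 0.0], [0.39, 0.225, 0.164], [0.394, 0.252, 0.267]]
scene stand 0.55 [261. 231.] 1962 [[0.498, -0.011, 0.009], [0.579, 0.073, 0.045], [0.617, 0.18, 0.075]]
scene stand 0.2 [409. 255.] 2236 [[0.56, 0.417, -0.0], [0.683, 0.445, 0.117], [0.704, 0.509, 0.227]]
scene clip_cup 0.89 [278. 262.] 398 [[0.63, 0.104, 0.003], [0.646, 0.129, 0.027], [0.682, 0.154, 0.043]]
scene phone 0.81 [250. 208.] 510 [[0.391, -0.054, 0.006], [0.426, 0.014, 0.009], [0.47, 0.086, 0.012]]
scene model_car 0.89 [235. 292.] 1265 [[0.767, -0.029, 0.001], [0.798, 0.04, 0.042], [0.817, 0.083, 0.074]]
scene succulent 0.56 [ 98. 246.] 1180 [[0.605, -0.453, -0.001], [0.707, -0.365, 0.048], [0.74, -0.33, 0.086]]
scene wooden_hand 0.88 [411. 252.] 2049 [[0.632, 0.417, 0.007], [0.684, 0.444, 0.123], [0.704, 0.492, 0.227]]
scene wooden_hand 0.2 [258. 235.] 1932 [[0.498, -0.011, 
[... 1882 characters left out ...]
0.121, 0.072], [0.542, 0.152, 0.185], [0.59, 0.161, 0.247]]
side mug 0.72 [333. 334.] 1147 [[0.233, 0.441, -0.002], [0.266, 0.475, 0.049], [0.308, 0.545, 0.097]]
side drive [(0.91, [309.4, 264.8], [0.335, 0.251, 0.037]), (0.7, [245.9, 228.0], [0.553, 0.153, 0.07])]
side drive_top [(0.65, [322.7, 216.5], [0.32, 0.231, 0.264]), (0.6, [244.3, 188.1], [0.557, 0.131, 0.246]), (0.57, [189.3, 217.9], [0.698, 0.274, 0.266])]
side drive_heel [(0.76, [203.2, 264.9], [0.666, 0.313, 0.084]), (0.64, [308.9, 270.6], [0.335, 0.249, -0.003])]
side stand_stop [(0.74, [248.3, 232.5], [0.541, 0.172, 0.074])]
side stand [(0.94, [250.5, 220.2], [0.536, 0.155, 0.118]), (0.65, [248.2, 235.0], [0.54, 0.181, 0.07])]
```

View pics/cropA.png

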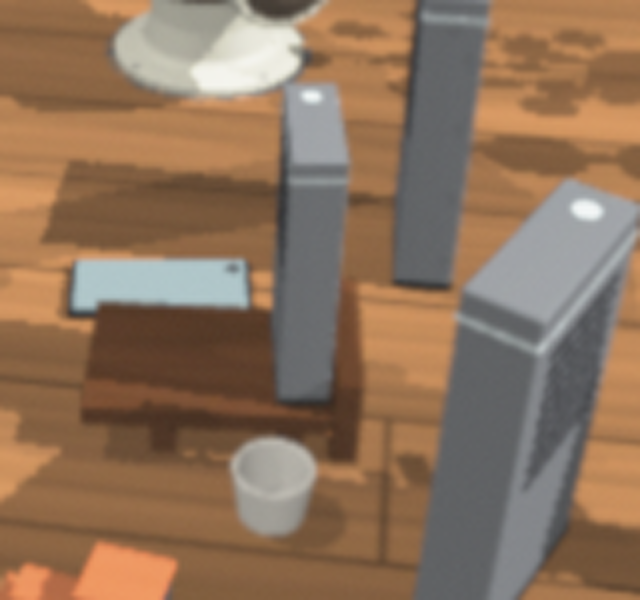

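View pics/cropB.png

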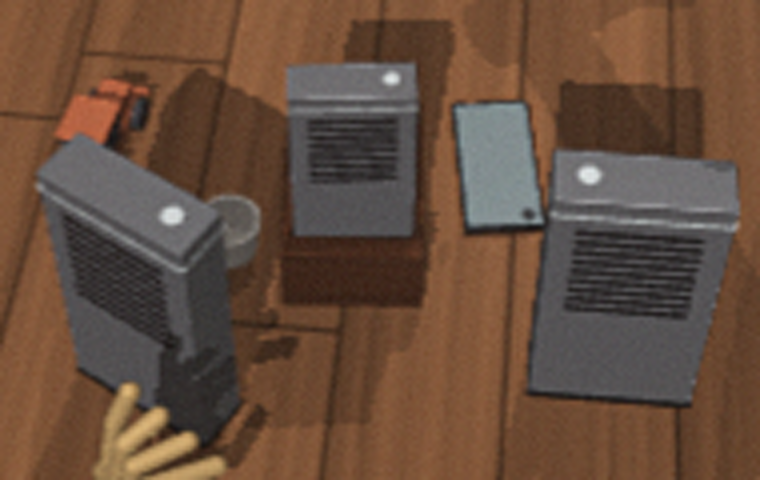

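```bash
ls *.npy; python3 - <<'E'
from h import *
S=np.load("scene0.npz");T=np.load("side0.npz")
def fit(P):
    for _ in range(4):
        c=P.mean(0); n=np.linalg.svd(P-c,full_matrices=False)[2][2]; r=(P-c)@n
        P=P[abs(r)<max(2*r.std(),.0005)]
    return c,n,r.std(),len(P)
ms=np.load("m_scene_drive_287.npy");mt=np.load("m_side_drive_246.npy")
for nm,A,m in(("scene",S,ms),("side",T,mt)):
    P=A["X"][m&(A["d"]>0)]
    P=P[(abs(P[:,0]-.55)<.06)&(abs(P[:,1]-.137)<.04)]
    top=P[P[:,2]>.24]; print(nm,"top",fit(top),np.percentile(top,[1,99],axis=0))
    if nm=="scene":
        f=P[(P[:,2]<.23)&(P[:,2]>.06)&(P[:,0]>.58)];print("yface",fit(f),np.percentile(f,[1,99],axis=0))
        f=P[(P[:,2]<.23)&(P[:,2]>.06)&(P[:,0]<.58)];print("-xface",fit(f),len(f))
    else:
        f=P[(P[:,2]<.22)&(P[:,2]>.1)];print("xface",fit(f),np.percentile(f,[1,99],axis=0))
    r=cv2.minAreaRect((top[:,:2]*1000).astype(np.float32));print(r)
# stand
for nm,A in(("scene",S),("side",T)):
    X=A["X"];ok=(A["d"]>0)&(abs(X[...,2]-.045)<.003)&(abs(X[...,0]-.54)<.09)&(X[...,1]>-.06)&(X[...,1]<.2)
    P=X[ok];print(nm,"deck",len(P)); 
    if len(P)>50: print(np.percentile(P,[1,50,99],axis=0),cv2.minAreaRect((P[:,:2]*1000).astype(np.float32)))
    ok=(A["d"]>0)&(abs(X[...,2]-.075)<.003)&(abs(X[...,0]-.54)<.1)&(X[...,1]>.155)&(X[...,1]<.2)
    P=X[ok];print("stoptop",len(P),cv2.minAreaRect((P[:,:2]*1000).astype(np.float32)) if len(P)>5 else 0)
    ok=(A["d"]>0)&(X[...,2]<.07)&(X[...,2]>.01)&(abs(X[...,0]-.54)<.055)&(X[...,1]>.165)&(X[...,1]<.2)
    P=X[ok];print("stopback",len(P),fit(P) if len(P)>5 else 0)
    ok=(A["d"]>0)&(X[...,2]<.042)&(X[...,2]>.03)&(abs(X[...,0]-.60)<.03)&(X[...,1]>-.06)&(X[...,1]<.2)
    P=X[ok];print("deckfront",len(P),fit(P) if len(P)>5 else 0, np.percentile(P,[1,99],axis=0) if len(P) else 0)
E
```

```text
m_scene_drive_287.npy
m_scene_drive_319.npy
m_scene_drive_339.npy
m_scene_stand_261.npy
m_scene_stand_409.npy
m_side_drive_197.npy
m_side_drive_245.npy
m_side_drive_316.npyTraceback (most recent call last):
  File "<stdin>", line 8, in <module>
    fid = stack.enter_context(open(os.fspath(file), "rb"))
                              ~~~~^^^^^^^^^^^^^^^^^^^^^^^
FileNotFoundError: [Errno 2] No such file or directory: 'm_side_drive_246.npy'
```

```bash
cat > fit.py <<'E'
from h import *
S=np.load("scene0.npz");T=np.load("side0.npz")
def fit(P):
    for _ in range(4):
        c=P.mean(0); n=np.linalg.svd(P-c,full_matrices=False)[2][2]; r=(P-c)@n
        P=P[abs(r)<max(2*r.std(),.0005)]
    return c.round(4),n.round(4),r.std().round(4),len(P)
ms=np.load("m_scene_drive_287.npy");mt=np.load("m_side_drive_245.npy")
for nm,A,m in(("scene",S,ms),("side",T,mt)):
    P=A["X"][m&(A["d"]>0)]
    P=P[(abs(P[:,0]-.55)<.06)&(abs(P[:,1]-.137)<.04)]
    top=P[P[:,2]>.24]; print(nm,"top",fit(top),np.percentile(top,[1,99],axis=0))
    if nm=="scene":
        f=P[(P[:,2]<.23)&(P[:,2]>.06)&(P[:,0]>.585)];print("yface",fit(f),np.percentile(f,[1,99],axis=0))
        f=P[(P[:,2]<.23)&(P[:,2]>.06)&(P[:,0]<.58)];print("-xface",fit(f),len(f))
    else:
        f=P[(P[:,2]<.22)&(P[:,2]>.1)];print("xface",fit(f),np.percentile(f,[1,99],axis=0))
    r=cv2.minAreaRect((top[:,:2]*1000).astype(np.float32));print(r)
# stand
for nm,A in(("scene",S),("side",T)):
    X=A["X"];ok=(A["d"]>0)&(abs(X[...,2]-.045)<.003)&(abs(X[...,0]-.54)<.09)&(X[...,1]>-.06)&(X[...,1]<.2)
    P=X[ok];print(nm,"deck",len(P)); 
    if len(P)>50: print(np.percentile(P,[1,50,99],axis=0),cv2.minAreaRect((P[:,:2]*1000).astype(np.float32)))
    ok=(A["d"]>0)&(abs(X[...,2]-.075)<.003)&(abs(X[...,0]-.54)<.1)&(X[...,1]>.155)&(X[...,1]<.2)
    P=X[ok];print("stoptop",len(P),cv2.minAreaRect((P[:,:2]*1000).astype(np.float32)) if len(P)>5 else 0)
    ok=(A["d"]>0)&(X[...,2]<.07)&(X[...,2]>.01)&(abs(X[...,0]-.54)<.055)&(X[...,1]>.165)&(X[...,1]<.2)
    P=X[ok];print("stopback",len(P),fit(P) if len(P)>5 else 0)
    ok=(A["d"]>0)&(X[...,2]<.042)&(X[...,2]>.03)&(abs(X[...,0]-.60)<.03)&(X[...,1]>-.06)&(X[...,1]<.2)
    P=X[ok];print("deckfront",len(P),fit(P) if len(P)>5 else 0, np.percentile(P,[1,99],axis=0) if len(P) else 0)
E
python3 fit.py
```

```text
scene top (array([0.5514, 0.1361, 0.245 ]), array([-0.0021,  0.01  , -0.9999]), np.float64(0.0007), 261) [[0.50102422 0.11470346 0.24119804]
 [0.59714479 0.15756538 0.24662185]]
yface (array([0.5954, 0.1424, 0.1492]), array([-0.9912, -0.1322, -0.0035]), np.float64(0.001), 654) [[0.58903949 0.12388247 0.06175958]
 [0.5993964  0.16007017 0.22847755]]
-xface (array([0.5418, 0.117 , 0.1502]), array([ 0.1378, -0.9905, -0.002 ]), np.float64(0.0002), 123) 124
((548.9589233398438, 135.82261657714844), (98.44966125488281, 36.31559753417969), 8.452064514160156)
side top (array([0.5464, 0.1402, 0.2447]), array([-0.0053,  0.0251,  0.9997]), np.float64(0.0016), 256) [[0.49617826 0.12074642 0.24039454]
 [0.59192335 0.16140959 0.24967342]]
xface (array([0.5415, 0.1536, 0.1623]), array([ 1.365e-01, -9.906e-01, -5.000e-04]), np.float64(0.0015), 608) [[0.49398064 0.14489754 0.10204038]
 [0.58741287 0.16240924 0.21872169]]
((543.533447265625, 138.58761596679688), (98.07308959960938, 41.355770111083984), 6.860154151916504)
scene deck 1306
[[ 0.49518397 -0.01446824  0.04224842]
 [ 0.56346696  0.05606278 
[... 399 characters left out ...]
 -0.008809    0.03024062]
 [ 0.62947149  0.18057421  0.04185699]]
side deck 104
[[ 0.48665797 -0.00565923  0.0422013 ]
 [ 0.5151603   0.11928995  0.04474013]
 [ 0.62841344  0.18246983  0.04778615]] ((562.0568237304688, 85.80213928222656), (143.04493713378906, 194.5985107421875), 4.538844585418701)
stoptop 165 ((541.0800170898438, 167.6287078857422), (119.04456329345703, 29.327030181884766), 7.230232238769531)
stopback 341 (array([0.5405, 0.1786, 0.0404]), array([ 0.0915, -0.9958,  0.008 ]), np.float64(0.0017), 317)
deckfront 37 (array([0.5996, 0.1453, 0.0394]), array([ 0.0193, -0.0073, -0.9998]), np.float64(0.0021), 31) [[0.5701661  0.03669933 0.03008838]
 [0.62973674 0.18628147 0.04192286]]
```

```bash
python3 - <<'E'
from h import *
s=bot.observe();R=Rot.from_rotvec(s["eef_rot"]).as_matrix();print(R.round(3))
p=s["eef_pos"]
for sg in(1,-1):
    x=sg*np.array([-.138,.9905,0]);y=np.array([0,0,-1.]);z=np.cross(x,y)
    Rd=np.stack([x,y,z],1); rel=Rot.from_matrix(R.T@Rd).as_rotvec()
    print(sg,rel.round(3),(rel/np.pi).round(4))
print("shift tool",(R.T@(np.array([.546,.136,.33])-p)).round(3), (R.T@np.array([0,0,.1])).round(3))
E
```

```text
[[-0.346  0.    -0.938]
 [ 0.938  0.    -0.346]
 [ 0.    -1.    -0.   ]]
1 [0.    0.215 0.   ] [0.     0.0686 0.    ]
-1 [ 0.    -2.926 -0.   ] [ 0.     -0.9314 -0.    ]
shift tool [ 0.563 -0.074 -0.559] [ 0.  -0.1 -0. ]
```

>>> step_arm(targets=[[[-1,0.0,-0.04,0,0,0,-0.04],[-1,0.03,-0.08,0,0,0,-0.08],[-1,0.07,-0.1,-0.03,0,0,-0.12],[-1,0.11,-0.12,-0.06,0,0,-0.16],[-1,0.14,-0.12,-0.08,0,0,-0.2]]])

```text
t: 2.0
eef_pos: [0.2436, -0.4267, 0.3786]
eef_rot: [-0.483, -1.593, 1.004]
ft_force: [-0.1, -0.3, 0.2]
grip_width: 0.0854
```

```bash
cat > log.py <<'E'
from h import *
import os
s=bot.observe()
L=list(np.load("log.npy")) if os.path.exists("log.npy") else [np.r_[-9.58374842e-01,3.85569748e-01,6.62058671e-03,-4.97388689e-04,-1.19399610e+00,-2.58594919e-01,0.2163892,-0.58578033,0.25521175,-1.01867212,-1.46535142,1.46326162]]
L.append(np.r_[s["q"],s["eef_pos"],s["eef_rot"]]);np.save("log.npy",L)
print(s["t"],np.round(s["q"],3),np.round(s["eef_pos"],4),"\n",Rot.from_rotvec(s["eef_rot"]).as_matrix().round(3),"\nF",np.round(s["ft_force"],2),"w",round(s["grip_width"],4))
E
python3 log.py
```

```text
2.0 [-0.852  0.392  0.284 -0.239 -2.046 -0.411] [ 0.2436 -0.4267  0.3786] 
 [[-0.28  -0.203 -0.938]
 [ 0.759  0.551 -0.346]
 [ 0.588 -0.809 -0.001]] 
F [-0.07 -0.33  0.22] w 0.0854
```

```bash
cat > kin.py <<'E'
from h import *
from scipy.optimize import least_squares
def rx(a):return Rot.from_rotvec([a,0,0]).as_matrix()
def ry(a):return Rot.from_rotvec([0,a,0]).as_matrix()
def rz(a):return Rot.from_rotvec([0,0,a]).as_matrix()
def fk(q,p,sg,Rt=None):
    h,a1,L2,a3,L4,e,L6=p
    M=rz(q[0]); P=np.array([0,0,h])+M@[a1,0,0]
    M=M@ry(q[1]); P=P+M@[0,0,L2]
    M=M@ry(-q[2]); P=P+M@[L4,0,a3]
    M=M@rx(sg[0]*q[3]); M=M@ry(-q[4]); P=P+M@[0,e,0]
    M=M@rx(sg[1]*q[5]); P=P+M@[L6,0,0]
    return P,(M@Rt if Rt is not None else M)
E
python3 - <<'E'
from kin import *
L=np.load("log.npy")
for s4 in(1,-1):
  for s6 in(1,-1):
    Rts=[fk(l[:6],np.zeros(7),(s4,s6))[1].T@Rot.from_rotvec(l[9:]).as_matrix() for l in L]
    print(s4,s6,np.abs(Rts[0]-Rts[1]).max().round(4)); print(Rts[0].round(3))
    if np.abs(Rts[0]-Rts[1]).max()<.05:
      for x0 in([.25,0,.41,0,.43,-.15,.3],[.25,0,.54,0,.54,-.15,.3]):
        f=lambda p:np.r_[np.concatenate([fk(l[:6],p,(s4,s6))[0]-l[6:9] for l in L]),1e-3*(p-x0)]
        r=least_squares(f,x0);print(r.x.round(4),r.cost)
E
```

```text
1 1 0.3923
[[-0.     1.     0.001]
 [ 0.495  0.001 -0.869]
 [-0.869  0.    -0.495]]
1 -1 0.3923
[[-0.     1.     0.001]
 [ 0.     0.001 -1.   ]
 [-1.    -0.    -0.   ]]
-1 1 0.2385
[[-0.     1.     0.   ]
 [ 0.494  0.    -0.869]
 [-0.869 -0.    -0.494]]
-1 -1 0.0
[[-0.  1.  0.]
 [-0.  0. -1.]
 [-1. -0.  0.]]
[ 0.2714  0.0454  0.448  -0.0029  0.4214 -0.1598  0.2727] 2.4446831885645197e-09
[ 0.2111  0.0207  0.5116 -0.0013  0.4216 -0.1598  0.2727] 8.802240461120604e-09
```

```bash
cat >> kin.py <<'E'
RT=np.array([[0,1,0],[0,0,-1],[-1,0,0.]])
def fitp():
    L=np.load("log.npy");x0=np.array([.18,.55,.42,-.16,.27])
    f=lambda p:np.concatenate([fk(l[:6],[p[0],0,p[1],0,p[2],p[3],p[4]],(-1,-1))[0]-l[6:9] for l in L])
    r=least_squares(f,x0);p=r.x;return [p[0],0,p[1],0,p[2],p[3],p[4]],np.abs(r.fun).max()
lo=np.array([-3.14,-1.21,-1.07,-3.16,-2.99,-3.1]);hi=np.array([3.14,2.06,1.41,2.05,-.16,3.1])
def ik(P,R,p,q0):
    def f(q):
        a,M=fk(q,p,(-1,-1),RT); return np.r_[(a-P)*5,Rot.from_matrix(M.T@R).as_rotvec()]
    r=least_squares(f,np.clip(q0,lo+.01,hi-.01),bounds=(lo,hi));return r.x,np.linalg.norm(r.fun)
E
python3 - <<'E'
from kin import *
p,err=fitp();print(np.round(p,4),err)
L=np.load("log.npy")
# rigid rotation about heel
dx=np.array([-.138,.9905,0]);dx/=np.linalg.norm(dx)
dy=np.cross([0,0,1],dx)
c=np.array([.546,.136,.045]); heel=c-.018*dx
print("heel",heel)
rng=np.random.default_rng(0)
def path(flip,depth=.18,q0=None):
    q=q0;out=[]
    for th in range(0,95,10):
        t=np.radians(min(th,90))
        A=Rot.from_rotvec(-dy*t).as_matrix()  # tip toward -x
        pos=heel+A@(.018*dx+np.array([0,0,depth]))
        x=A@(dx*flip);y=A@np.array([0,0,-1.]);R=np.stack([x,y,np.cross(x,y)],1)
        if q is None:
            best=min((ik(pos,R,p,rng.uniform(lo,hi)) for _ in range(30)),key=lambda z:z[1]);q,e=best
        else: q,e=ik(pos,R,p,q)
        out.append((th,q.round(2),round(e,4),pos.round(3),R[:,1].round(2)))
    return out
for flip in(1,-1):
    print("flip",flip)
    for o in path(flip,q0=L[-1][:6] if flip==1 else None):print(*o)
E
```

```text
[ 0.1606  0.      0.5649  0.      0.4218 -0.1598  0.2727] 1.0161103902728286e-09
heel [0.54848383 0.1181722  0.045     ]
flip 1
0 [ 0.53  0.3  -0.19 -0.   -1.07 -1.96] 0.0 [0.546 0.136 0.225] [ 0.  0. -1.]
10 [ 0.39  0.3  -0.14 -0.19 -1.1  -1.74] 0.0 [0.55  0.105 0.225] [-0.02  0.17 -0.98]
20 [ 0.23  0.33 -0.07 -0.38 -1.16 -1.51] 0.0 [0.555 0.074 0.22 ] [-0.05  0.34 -0.94]
30 [ 0.08  0.38 -0.01 -0.55 -1.26 -1.32] 0.0 [0.559 0.044 0.21 ] [-0.07  0.5  -0.87]
40 [-0.06  0.46  0.04 -0.7  -1.38 -1.16] 0.0 [0.563 0.017 0.194] [-0.09  0.64 -0.77]
50 [-0.17  0.55  0.09 -0.82 -1.5  -1.03] 0.0 [ 0.566 -0.007  0.174] [-0.11  0.76 -0.64]
60 [-0.26  0.66  0.14 -0.92 -1.62 -0.93] 0.0 [ 0.569 -0.027  0.151] [-0.12  0.86 -0.5 ]
70 [-0.33  0.77  0.18 -1.02 -1.73 -0.85] 0.0 [ 0.571 -0.043  0.123] [-0.13  0.93 -0.34]
80 [-0.38  0.9   0.23 -1.1  -1.85 -0.79] 0.0 [ 0.573 -0.054  0.094] [-0.14  0.98 -0.17]
90 [-0.41  1.02  0.28 -1.18 -1.96 -0.75] 0.0 [ 0.573 -0.06   0.063] [-0.14  0.99  0.  ]
flip -1
0 [ 0.53  0.3  -0.19 -0.   -1.07  1.18] 0.0 [0.546 0.136 0.225] [ 0.  0. -1.]
10 [ 0.39  0.3  -0.14 -0.19 -1.1   1.41] 0.0 [0.55  0.105 0.225] [-0.02  0.17 -0.98]
20 [ 0.23  0.33 -0.07 -0.38 -1.16  1.63] 0.0 [0.555 0.074 0.22 ] [-0.05  0.34 -0.94]
30 [ 0.08  0.38 -0.01 -0.55 -1.26  1.82] 0.0 [0.559 0.044 0.21 ] [-0.07  0.5  -0.87]
40 [-0.06  0.46  0.04 -0.7  -1.38  1.99] 0.0 [0.563 0.017 0.194] [-0.09  0.64 -0.77]
50 [-0.17  0.55  0.09 -0.82 -1.5   2.11] 0.0 [ 0.566 -0.007  0.174] [-0.11  0.76 -0.64]
60 [-0.26  0.66  0.14 -0.92 -1.62  2.21] 0.0 [ 0.569 -0.027  0.151] [-0.12  0.86 -0.5 ]
70 [-0.33  0.77  0.18 -1.02 -1.73  2.29] 0.0 [ 0.571 -0.043  0.123] [-0.13  0.93 -0.34]
80 [-0.38  0.9   0.23 -1.1  -1.85  2.35] 0.0 [ 0.573 -0.054  0.094] [-0.14  0.98 -0.17]
90 [-0.41  1.02  0.28 -1.18 -1.96  2.39] 0.0 [ 0.573 -0.06   0.063] [-0.14  0.99  0.  ]
```

```bash
cat > rel.py <<'E'
from h import *
dx=np.array([-.138,.9905,0]);dx/=np.linalg.norm(dx)
def Rdes(th=0,d=dx,roll=0):
    dy=np.cross([0,0,1],d);A=Rot.from_rotvec(-dy*np.radians(th)).as_matrix()
    x=A@d;y=A@np.array([0,0,-1.]);R=np.stack([x,y,np.cross(x,y)],1)
    return R@Rot.from_rotvec([0,np.radians(roll),0]).as_matrix()
def rel(P,R,base=None):
    if base is None:
        s=bot.observe();base=(s["eef_pos"],Rot.from_rotvec(s["eef_rot"]).as_matrix())
    return np.r_[base[1].T@(np.asarray(P)-base[0]),Rot.from_matrix(base[1].T@R).as_rotvec()/np.pi]
E
python3 - <<'E'
from rel import *
print(rel([.546,.136,.36],Rdes()).round(4))
E
```

```text
[ 0.3314  0.264  -0.4785 -0.0213  0.0662  0.1992]
```

>>> step_arm(targets=[[[-0.5,0.025,0.02,-0.036,-0.002,0.005,0.015],[-0.5,0.05,0.04,-0.072,-0.003,0.01,0.03],[-0.5,0.075,0.06,-0.108,-0.005,0.015,0.045],[-0.5,0.1,0.08,-0.144,-0.006,0.02,0.06],[-0.5,0.125,0.1,-0.18,-0.008,0.025,0.075]]])

```text
t: 2.5
eef_pos: [0.3571, -0.2132, 0.3692]
eef_rot: [-0.735, -1.503, 1.129]
ft_force: [1.6, -0.7, 0.3]
grip_width: 0.0644
```

```bash
python3 log.py; python3 - <<'E'
from rel import *
print(rel([.546,.136,.36],Rdes()).round(4))
E
```

```text
2.5 [-0.365  0.11  -0.017 -0.304 -1.689 -0.935] [ 0.3571 -0.2132  0.3692] 
 [[-0.243 -0.115 -0.963]
 [ 0.893  0.362 -0.269]
 [ 0.38  -0.925  0.015]] 
F [ 1.61 -0.69  0.28] w 0.0644
[ 0.2624  0.1131 -0.2758 -0.013   0.041   0.1235]
```

>>> step_arm(targets=[[[-0.5,0.03,0.013,-0.032,-0.0015,0.005,0.015],[-0.5,0.06,0.026,-0.064,-0.003,0.01,0.03],[-0.5,0.09,0.039,-0.096,-0.0045,0.015,0.045],[-0.5,0.12,0.052,-0.128,-0.006,0.02,0.06],[-0.5,0.15,0.065,-0.16,-0.0075,0.025,0.075]]])

```text
t: 3.0
eef_pos: [0.4668, -0.0125, 0.3643]
eef_rot: [-0.981, -1.394, 1.243]
ft_force: [1.4, -0.1, 0.0]
grip_width: 0.0641
```

```bash
python3 log.py; python3 - <<'E'
from rel import *
print(rel([.546,.136,.36],Rdes()).round(4))
E
```

```text
3.0 [ 0.225  0.074 -0.083 -0.155 -1.423 -1.582] [ 0.4668 -0.0125  0.3643] 
 [[-0.186 -0.041 -0.982]
 [ 0.971  0.147 -0.19 ]
 [ 0.152 -0.988  0.012]] 
F [ 1.36 -0.06  0.02] w 0.0641
[ 0.1288  0.0229 -0.106  -0.0052  0.0164  0.0486]
```

>>> step_arm(targets=[[[-0.5,0.033,0.006,-0.027,-0.0015,0.004,0.0125],[-0.5,0.066,0.012,-0.054,-0.003,0.008,0.025],[-0.5,0.1,0.018,-0.08,-0.0045,0.0125,0.037],[-0.5,0.1288,0.0229,-0.106,-0.0052,0.0164,0.0486],[-0.5,0.1288,0.0229,-0.106,-0.0052,0.0164,0.0486]]])

```text
t: 3.5
eef_pos: [0.5468, 0.1385, 0.3571]
eef_rot: [-1.134, -1.311, 1.316]
ft_force: [-0.3, -0.1, -0.4]
grip_width: 0.0641
```

```bash
python3 log.py; python3 - <<'E'
from rel import *
from kin import fitp
print(fitp())
s=bot.observe();p,d=bot.grab_frame("wrist");X=cloud("wrist",p,d,(s["eef_pos"],s["eef_rot"]))
cv2.imwrite("pics/w1.png",p);np.savez("w1.npz",p=p,d=d,X=X)
ok=(d>0)&(X[...,2]>.235)&(X[...,2]<.255)&(abs(X[...,0]-.546)<.08)&(abs(X[...,1]-.136)<.05)
P=X[ok];print(len(P),P.mean(0) if len(P) else 0,np.percentile(P,[1,99],axis=0),cv2.minAreaRect((P[:,:2]*1000).astype(np.float32)))
ok=(d>0)&(abs(X[...,2]-.075)<.006)&(abs(X[...,0]-.546)<.09)&(X[...,1]>.14)&(X[...,1]<.2)
P=X[ok];print("stop",len(P),cv2.minAreaRect((P[:,:2]*1000).astype(np.float32)) if len(P)>9 else 0)
ok=(d>0)&(abs(X[...,2]-.045)<.006)&(abs(X[...,0]-.546)<.09)&(X[...,1]>-.06)&(X[...,1]<.12)
P=X[ok];print("deck",len(P),cv2.minAreaRect((P[:,:2]*1000).astype(np.float32)) if len(P)>9 else 0)
E
```

```text
3.5 [ 0.534  0.229  0.037 -0.002 -1.383 -1.961] [0.5468 0.1385 0.3571] 
 [[-0.143 -0.005 -0.99 ]
 [ 0.99  -0.    -0.143]
 [ 0.    -1.     0.005]] 
F [-0.27 -0.07 -0.44] w 0.0641
([np.float64(0.16060000060719892), 0, np.float64(0.5648999969140189), 0, np.float64(0.4218000000010605), np.float64(-0.15979999911234893), np.float64(0.27269999718061005)], np.float64(1.7025486576116577e-09))
5345 [0.54052022 0.1347857  0.2443621 ] [[0.49467384 0.11359057 0.24104904]
 [0.59271829 0.15624044 0.24598767]] ((544.43603515625, 135.29991149902344), (100.01950073242188, 36.10194396972656), 7.826388359069824)
stop 973 ((542.2734375, 161.2556610107422), (120.16609954833984, 33.54929733276367), 5.051610946655273)
deck 7205 ((556.9468383789062, 46.18110656738281), (139.43836975097656, 150.6227264404297), 86.66153717041016)
```

View pics/w1.png

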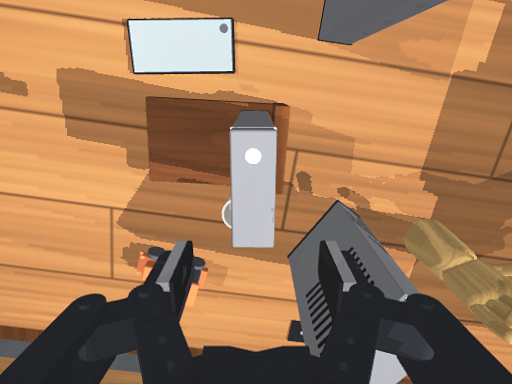

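```bash
sed -i 's/^dx=.*/a_=np.radians(7.83);dx=np.array([-np.sin(a_),np.cos(a_),0])/' rel.py; python3 - <<'E'
from rel import *
print(rel([.5444,.1353,.30],Rdes()).round(4));print(rel([.5444,.1353,.228],Rdes()).round(4))
E
```

```text
[-0.0011  0.0577  0.0014 -0.0016  0.0018  0.0003]
[-0.0012  0.1297  0.001  -0.0016  0.0018  0.0003]
```

>>> step_arm(targets=[[[-0.5,-0.001,0.02,0.001,-0.0016,0.0018,0.0003],[-0.5,-0.001,0.045,0.001,-0.0016,0.0018,0.0003],[-0.5,-0.001,0.058,0.001,-0.0016,0.0018,0.0003],[-0.5,-0.001,0.058,0.001,-0.0016,0.0018,0.0003],[-0.5,-0.001,0.058,0.001,-0.0016,0.0018,0.0003]]])

```text
t: 4.05
eef_pos: [0.5447, 0.1324, 0.3021]
eef_rot: [-1.146, -1.309, 1.304]
ft_force: [0.5, 0.4, 0.7]
grip_width: 0.0638
```

```bash
python3 log.py; python3 - <<'E'
from rel import *
print(rel([.5444,.1353,.228],Rdes()).round(4))
E
```

```text
4.05 [ 5.280e-01  2.440e-01 -8.000e-02  1.000e-03 -1.244e+00 -1.967e+00] [0.5447 0.1324 0.3021] 
 [[-0.132  0.003 -0.991]
 [ 0.991  0.001 -0.132]
 [ 0.001 -1.    -0.004]] 
F [0.47 0.39 0.69] w 0.0638
[ 0.0028  0.0741  0.0002  0.0011 -0.0014  0.0002]
```

>>> step_arm(targets=[[[-0.5,0.003,0.02,0,0.001,-0.0014,0],[-0.5,0.003,0.04,0,0.001,-0.0014,0],[-0.5,0.003,0.06,0,0.001,-0.0014,0],[-0.5,0.003,0.072,0,0.001,-0.0014,0],[-0.5,0.003,0.072,0,0.001,-0.0014,0]]])

```text
t: 4.55
eef_pos: [0.544, 0.1358, 0.2285]
eef_rot: [-1.139, -1.308, 1.311]
ft_force: [0.6, 0.5, 0.3]
grip_width: 0.0638
```

```bash
cat > cmd.py <<'E'
# accumulate commanded pose
from h import *
steps=[[.14,-.12,-.08,0,0,-.2],[.125,.1,-.18,-.008,.025,.075],[.15,.065,-.16,-.0075,.025,.075],[.1288,.0229,-.106,-.0052,.0164,.0486],[-.001,.058,.001,-.0016,.0018,.0003],[.003,.072,0,.001,-.0014,0]]
P=np.array([.217,-.586,.256]);R=Rot.from_rotvec([-1.01867212,-1.46535142,1.46326162]).as_matrix()
for s in steps:
    P=P+R@s[:3];R=R@Rot.from_rotvec(np.array(s[3:])*np.pi).as_matrix()
    print(P.round(4),Rot.from_matrix(R).as_rotvec().round(3))
E
python3 log.py; python3 cmd.py; python3 - <<'E'
from rel import *
print(rel([.5444,.1353,.228],Rdes()).round(4))
E
```

```text
4.55 [ 5.330e-01  2.990e-01 -1.930e-01 -1.000e-03 -1.082e+00 -1.966e+00] [0.544  0.1358 0.2285] 
 [[-0.137 -0.003 -0.991]
 [ 0.991 -0.    -0.137]
 [ 0.    -1.     0.003]] 
F [0.56 0.5  0.3 ] w 0.0638
[ 0.2437 -0.4272  0.3763] [-0.481 -1.593  1.003]
[ 0.3571 -0.2148  0.3692] [-0.73  -1.504  1.127]
[ 0.4671 -0.0143  0.3641] [-0.976 -1.393  1.242]
[0.5462 0.1342 0.36  ] [-1.135 -1.31   1.309]
[0.5452 0.1333 0.302 ] [-1.142 -1.309  1.303]
[0.5449 0.1365 0.23  ] [-1.138 -1.31   1.308]
[-0.0006  0.0005 -0.0003 -0.0008  0.0002  0.    ]
```

>>> step_arm(targets=[[[-0.3,0,0,0,0,0,0],[-0.1,0,0,0,0,0,0],[0.0,0,0,0,0,0,0],[0.0,0,0,0,0,0,0],[0.0,0,0,0,0,0,0]]], newtons=20)

```text
t: 5.05
eef_pos: [0.5444, 0.1363, 0.2295]
eef_rot: [-1.14, -1.31, 1.309]
ft_force: [0.1, -0.5, 0.2]
grip_width: 0.0428
```

```bash
python3 log.py; python3 - <<'E'
from rel import *
p,d=bot.grab_frame("wrist");cv2.imwrite("pics/w2.png",p)
p,d=bot.grab_frame("scene");cv2.imwrite("pics/s2.png",cv2.resize(p[100:300,180:380],None,fx=3,fy=3,interpolation=cv2.INTER_CUBIC))
E
```

```text
5.05 [ 5.340e-01  2.980e-01 -1.910e-01 -1.000e-03 -1.081e+00 -1.966e+00] [0.5444 0.1363 0.2295] 
 [[-0.137 -0.    -0.991]
 [ 0.991  0.001 -0.137]
 [ 0.001 -1.     0.   ]] 
F [ 0.15 -0.46  0.19] w 0.0428
```

View pics/w2.png

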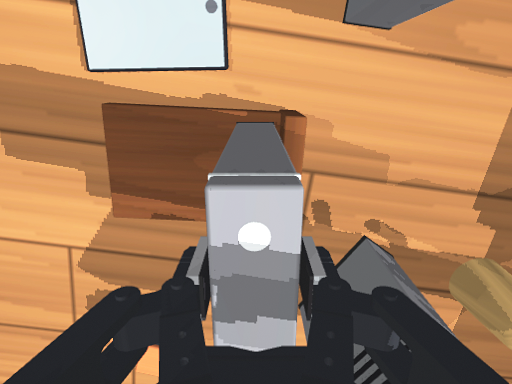

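View pics/s2.png

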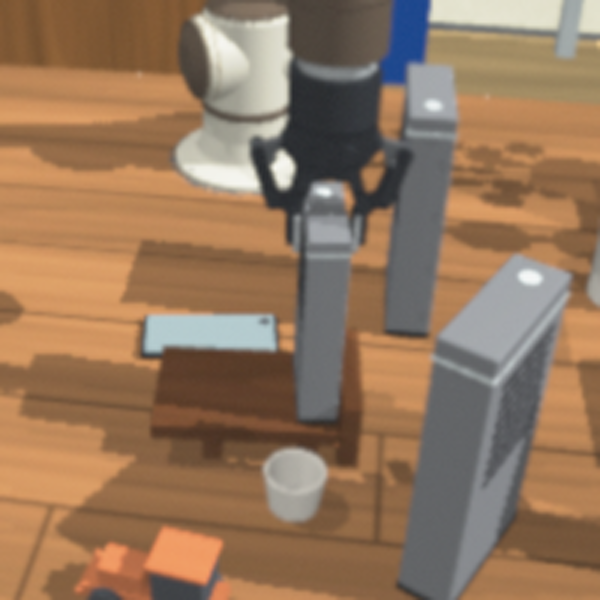

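```bash
python3 - <<'E'
import numpy as np
h=np.array([-.019,.1845])
for st in(1.2,2):
  for i in range(1,6):
    f=np.radians(st*i);c,s=np.cos(f),np.sin(f)
    r=np.array([h[0]*c+h[1]*s,-h[0]*s+h[1]*c]);print(st,i,(h-r).round(4),round(-st*i/180,4))
E
```

```text
1.2 1 [-0.0039 -0.0004] -0.0067
1.2 2 [-0.0077 -0.0006] -0.0133
1.2 3 [-0.0116 -0.0008] -0.02
1.2 4 [-0.0155 -0.0009] -0.0267
1.2 5 [-0.0194 -0.001 ] -0.0333
2 1 [-0.0065 -0.0006] -0.0111
2 2 [-0.0129 -0.0009] -0.0222
2 3 [-0.0194 -0.001 ] -0.0333
2 4 [-0.0259 -0.0008] -0.0444
2 5 [-0.0323 -0.0005] -0.0556
```

>>> step_arm(targets=[[[0.0,-0.0039,-0.0004,0,0,0,-0.0067],[0.0,-0.0077,-0.0006,0,0,0,-0.0133],[0.0,-0.0116,-0.0008,0,0,0,-0.02],[0.05,-0.0155,-0.0009,0,0,0,-0.0267],[0.07,-0.0194,-0.001,0,0,0,-0.0333]]])

```text
t: 5.65
eef_pos: [0.5471, 0.1165, 0.2303]
eef_rot: [-1.056, -1.352, 1.231]
ft_force: [0.1, -0.7, 0.1]
grip_width: 0.0396
```

```bash
python3 log.py
```

```text
5.65 [ 0.446  0.293 -0.157 -0.115 -1.091 -1.828] [0.5471 0.1165 0.2303] 
 [[-0.136 -0.015 -0.991]
 [ 0.985  0.106 -0.137]
 [ 0.107 -0.994  0.   ]] 
F [ 0.14 -0.74  0.06] w 0.0396
```

>>> step_arm(targets=[[[0.07,-0.0039,-0.0004,0,0,0,-0.0067],[0.07,-0.0077,-0.0006,0,0,0,-0.0133],[0.07,-0.0116,-0.0008,0,0,0,-0.02],[0.07,-0.0155,-0.0009,0,0,0,-0.0267],[0.07,-0.0194,-0.001,0,0,0,-0.0333]]])

```text
t: 6.15
eef_pos: [0.5497, 0.0975, 0.2291]
eef_rot: [-0.973, -1.389, 1.155]
ft_force: [-0.7, 0.0, 0.0]
grip_width: 0.0398
```

>>> step_arm(targets=[[[0.07,-0.0039,-0.0004,0,0,0,-0.0067],[0.07,-0.0077,-0.0006,0,0,0,-0.0133],[0.07,-0.0116,-0.0008,0,0,0,-0.02],[0.07,-0.0155,-0.0009,0,0,0,-0.0267],[0.07,-0.0194,-0.001,0,0,0,-0.0333]]])

```text
t: 6.65
eef_pos: [0.5523, 0.0785, 0.2259]
eef_rot: [-0.889, -1.423, 1.077]
ft_force: [1.1, -0.1, -1.2]
grip_width: 0.0395
```

```bash
python3 log.py; python3 - <<'E'
from rel import *
p,d=bot.grab_frame("scene");cv2.imwrite("pics/s3.png",cv2.resize(p[100:300,180:380],None,fx=3,fy=3,interpolation=cv2.INTER_CUBIC))
E
```

```text
6.65 [ 0.26   0.316 -0.08  -0.344 -1.158 -1.557] [0.5523 0.0785 0.2259] 
 [[-0.13  -0.043 -0.991]
 [ 0.941  0.308 -0.137]
 [ 0.311 -0.95   0.001]] 
F [ 1.07 -0.09 -1.2 ] w 0.0395
```

View pics/s3.png

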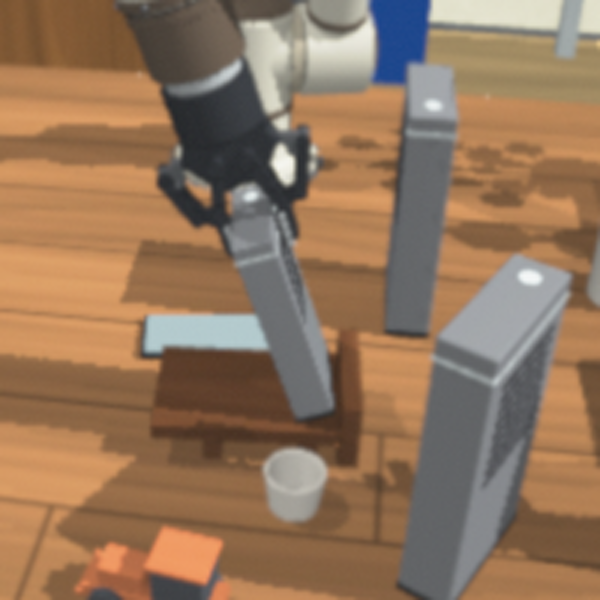

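The drive (crop ~(275,320)) leans about 18°, resting on the left finger, heel still on the deck. I'll continue the arc.

>>> step_arm(targets=[[[0.07,-0.0039,-0.0004,0,0,0,-0.0067],[0.07,-0.0077,-0.0006,0,0,0,-0.0133],[0.07,-0.0116,-0.0008,0,0,0,-0.02],[0.07,-0.0155,-0.0009,0,0,0,-0.0267],[0.07,-0.0194,-0.001,0,0,0,-0.0333]]])

```text
t: 7.2
eef_pos: [0.5549, 0.0599, 0.2208]
eef_rot: [-0.806, -1.453, 0.998]
ft_force: [0.2, -0.4, -1.4]
grip_width: 0.04
```

>>> step_arm(targets=[[[0.07,-0.0039,-0.0004,0,0,0,-0.0067],[0.07,-0.0077,-0.0006,0,0,0,-0.0133],[0.07,-0.0116,-0.0008,0,0,0,-0.02],[0.07,-0.0155,-0.0009,0,0,0,-0.0267],[0.07,-0.0194,-0.001,0,0,0,-0.0333]]])

```text
t: 7.7
eef_pos: [0.5573, 0.042, 0.2137]
eef_rot: [-0.722, -1.48, 0.919]
ft_force: [0.6, -1.0, -0.4]
grip_width: 0.0396
```

>>> step_arm(targets=[[[0.07,-0.0039,-0.0004,0,0,0,-0.0067],[0.07,-0.0077,-0.0006,0,0,0,-0.0133],[0.07,-0.0116,-0.0008,0,0,0,-0.02],[0.07,-0.0155,-0.0009,0,0,0,-0.0267],[0.07,-0.0194,-0.001,0,0,0,-0.0333]]])

```text
t: 8.2
eef_pos: [0.5597, 0.0249, 0.2049]
eef_rot: [-0.639, -1.504, 0.839]
ft_force: [0.4, -0.4, -1.4]
grip_width: 0.0401
```

```bash
python3 log.py; cat > chk.py <<'E'
from rel import *
import sys
s=bot.observe();R=Rot.from_rotvec(s["eef_rot"]).as_matrix()
print("heel est",(s["eef_pos"]+R@[-.019,.1845,0]).round(4),"tilt",np.degrees(np.arctan2(R[2,0],-R[2,1])).round(2))
n=sys.argv[1]
p,d=bot.grab_frame("scene");cv2.imwrite(f"pics/{n}.png",cv2.resize(p[100:300,180:380],None,fx=3,fy=3,interpolation=cv2.INTER_CUBIC))
E
python3 chk.py s4
```

```text
8.2 [-0.011  0.421  0.026 -0.642 -1.338 -1.217] [0.5597 0.0249 0.2049] 
 [[-0.11  -0.082 -0.991]
 [ 0.8    0.584 -0.137]
 [ 0.589 -0.808  0.001]] 
F [ 0.36 -0.42 -1.35] w 0.0401
heel est [0.5468 0.1173 0.0446] tilt 36.11
```

View pics/s4.png

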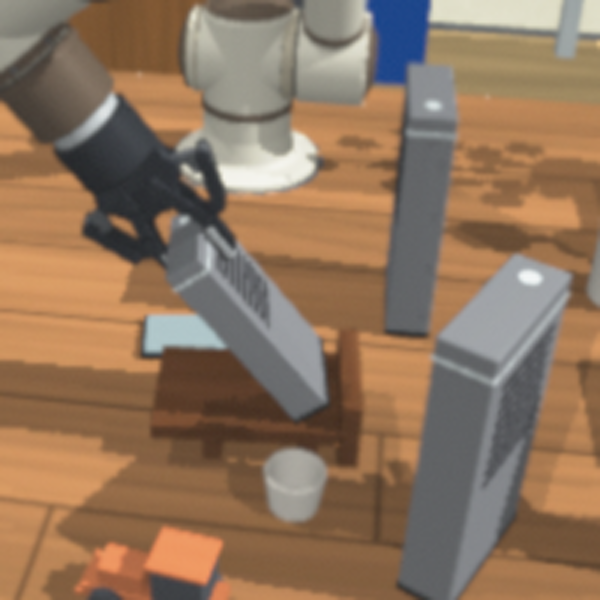

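>>> step_arm(targets=[[[0.07,-0.0039,-0.0004,0,0,0,-0.0067],[0.07,-0.0077,-0.0006,0,0,0,-0.0133],[0.07,-0.0116,-0.0008,0,0,0,-0.02],[0.07,-0.0155,-0.0009,0,0,0,-0.0267],[0.07,-0.0194,-0.001,0,0,0,-0.0333]]])

```text
t: 8.75
eef_pos: [0.562, 0.0086, 0.1943]
eef_rot: [-0.555, -1.524, 0.759]
ft_force: [0.1, -0.8, -1.7]
grip_width: 0.0395
```

>>> step_arm(targets=[[[0.07,-0.0039,-0.0004,0,0,0,-0.0067],[0.07,-0.0077,-0.0006,0,0,0,-0.0133],[0.07,-0.0116,-0.0008,0,0,0,-0.02],[0.07,-0.0155,-0.0009,0,0,0,-0.0267],[0.07,-0.0194,-0.001,0,0,0,-0.0333]]])

```text
t: 9.25
eef_pos: [0.564, -0.0062, 0.182]
eef_rot: [-0.471, -1.541, 0.679]
ft_force: [0.5, -0.8, -0.8]
grip_width: 0.0397
```

>>> step_arm(targets=[[[0.07,-0.0039,-0.0004,0,0,0,-0.0067],[0.07,-0.0077,-0.0006,0,0,0,-0.0133],[0.07,-0.0116,-0.0008,0,0,0,-0.02],[0.07,-0.0155,-0.0009,0,0,0,-0.0267],[0.07,-0.0194,-0.001,0,0,0,-0.0333]]])

```text
t: 9.75
eef_pos: [0.5659, -0.0197, 0.1682]
eef_rot: [-0.388, -1.554, 0.598]
ft_force: [1.1, 0.0, -2.1]
grip_width: 0.0397
```

>>> step_arm(targets=[[[0.07,-0.0039,-0.0004,0,0,0,-0.0067],[0.07,-0.0077,-0.0006,0,0,0,-0.0133],[0.07,-0.0116,-0.0008,0,0,0,-0.02],[0.07,-0.0155,-0.0009,0,0,0,-0.0267],[0.07,-0.0194,-0.001,0,0,0,-0.0333]]])

```text
t: 10.25
eef_pos: [0.5675, -0.0317, 0.1531]
eef_rot: [-0.304, -1.564, 0.516]
ft_force: [-0.3, 0.7, -2.0]
grip_width: 0.0395
```

>>> step_arm(targets=[[[0.07,-0.0039,-0.0004,0,0,0,-0.0067],[0.07,-0.0077,-0.0006,0,0,0,-0.0133],[0.07,-0.0116,-0.0008,0,0,0,-0.02],[0.07,-0.0155,-0.0009,0,0,0,-0.0267],[0.07,-0.0194,-0.001,0,0,0,-0.0333]]])

```text
t: 10.75
eef_pos: [0.569, -0.0422, 0.1368]
eef_rot: [-0.221, -1.571, 0.435]
ft_force: [0.3, 1.4, -2.1]
grip_width: 0.0399
```

>>> step_arm(targets=[[[0.07,-0.0039,-0.0004,0,0,0,-0.0067],[0.07,-0.0077,-0.0006,0,0,0,-0.0133],[0.07,-0.0116,-0.0008,0,0,0,-0.02],[0.07,-0.0155,-0.0009,0,0,0,-0.0267],[0.07,-0.0194,-0.001,0,0,0,-0.0333]]])

```text
t: 11.25
eef_pos: [0.5702, -0.051, 0.1195]
eef_rot: [-0.139, -1.575, 0.353]
ft_force: [-0.1, 0.6, -2.6]
grip_width: 0.0402
```

```bash
python3 log.py; python3 chk.py s5
```

```text
11.25 [-0.349  0.798  0.196 -1.03  -1.765 -0.838] [ 0.5702 -0.051   0.1195] 
 [[-0.041 -0.131 -0.991]
 [ 0.305  0.942 -0.137]
 [ 0.951 -0.308  0.001]] 
F [-0.09  0.58 -2.56] w 0.0402
heel est [0.5469 0.1171 0.0447] tilt 72.07
```

View pics/s5.png

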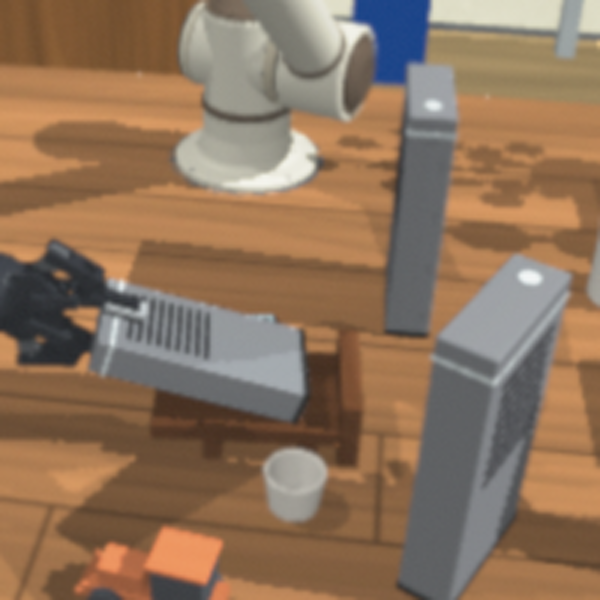

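```bash
python3 - <<'E'
from kin import *
from rel import Rdes,dx
p,_=fitp();q0=np.load("log.npy")[-1][:6]
heel=np.array([.5469,.1171,.045])
for th in(72,90):
    R=Rdes(th);P=heel-R@[-.019,.1845,0]
    q,e=ik(P,R,p,q0)
    pa=list(p);pa[6]=0;W2=fk(q,pa,(-1,-1))[0];pa[5]=0;W1=fk(q,pa,(-1,-1))[0]
    print(th,q.round(2),e,P.round(3),"W2",W2.round(3),"W1",W1.round(3))
E
```

```text
72 [-0.35  0.8   0.2  -1.03 -1.76 -0.84] 3.72227086526544e-11 [ 0.57  -0.051  0.12 ] W2 [ 0.605 -0.308  0.204] W1 [ 0.706 -0.257  0.317]
90 [-0.42  1.02  0.28 -1.18 -1.97 -0.75] 6.190631159746276e-10 [ 0.572 -0.066  0.064] W2 [ 0.609 -0.336  0.064] W1 [ 0.725 -0.32   0.173]
```

```bash
python3 - <<'E'
from kin import *
from rel import Rdes,dx
p,_=fitp();q0=np.load("log.npy")[-1][:6]
heel=np.array([.5469,.1171,.045])
S=np.load("scene0.npz");T=np.load("side0.npz")
for A in(S,T):
    X=A["X"][A["d"]>0];m=(abs(X[:,0]-.687)<.09)&(abs(X[:,1]+.378)<.09)&(X[:,2]>.02)&(X[:,2]<.15);X=X[m]
    print("pot",np.percentile(X,[1,50,99],axis=0).round(3).tolist())
pot=np.array([.687,-.378])
for th in(72,80,88):
  for yaw in(0,20,25,30):
    R=Rdes(th);P=heel-R@[-.019,.1845,0];R=R@Rot.from_rotvec([np.radians(-yaw),0,0]).as_matrix()
    q,e=ik(P,R,p,q0)
    pa=list(p);pa[6]=0;W2=fk(q,pa,(-1,-1))[0];pa[5]=0;W1=fk(q,pa,(-1,-1))[0]
    t=np.linspace(0,1,50)[:,None];seg=W2+t*(W1-W2);dist=np.hypot(*(seg[:,:2]-pot).T)-.052
    print(th,yaw,q.round(2),round(e,5),"W2",W2.round(3),"W1",W1.round(3),"clr",[(round(dist[i],3),round(seg[i,2],3)) for i in(0,25,49)])
E
```

```text
pot [[0.655, -0.415, 0.021], [0.706, -0.366, 0.049], [0.741, -0.328, 0.089]]
pot [[0.64, -0.411, 0.022], [0.684, -0.358, 0.05], [0.73, -0.325, 0.091]]
72 0 [-0.35  0.8   0.2  -1.03 -1.76 -0.84] 0.0 W2 [ 0.605 -0.308  0.204] W1 [ 0.706 -0.257  0.317] clr [(np.float64(0.056), np.float64(0.204)), (np.float64(0.049), np.float64(0.262)), (np.float64(0.071), np.float64(0.317))]
72 20 [-0.44  0.71  0.   -1.21 -1.54 -0.72] 0.0 W2 [ 0.511 -0.305  0.199] W1 [ 0.623 -0.296  0.313] clr [(np.float64(0.139), np.float64(0.199)), (np.float64(0.09), np.float64(0.257)), (np.float64(0.052), np.float64(0.313))]
72 25 [-0.47  0.7  -0.05 -1.26 -1.48 -0.68] 0.0 W2 [ 0.488 -0.299  0.196] W1 [ 0.602 -0.303  0.309] clr [(np.float64(0.162), np.float64(0.196)), (np.float64(0.109), np.float64(0.254)), (np.float64(0.062), np.float64(0.309))]
72 30 [-0.49  0.68 -0.1  -1.32 -1.44 -0.64] 0.0 W2 [ 0.466 -0.292  0.193] W1 [ 0.58  -0.308  0.303] clr [(np.float64(0.186), np.float64(0.193)), (np.float64(0.129), np.float64(0.249)), (np.float64(0.076), np.float64(0.303))]
80 0 [-0.39  0.89  0.23 -1.1  -1.86 -0.79] 0.0 W2 [
[... 1040 characters left out ...]
.021), np.float64(0.19))]
88 20 [-0.51  0.93  0.07 -1.32 -1.74 -0.68] 0.0 W2 [ 0.514 -0.331  0.079] W1 [ 0.636 -0.354  0.181] clr [(np.float64(0.127), np.float64(0.079)), (np.float64(0.064), np.float64(0.131)), (np.float64(0.004), np.float64(0.181))]
88 25 [-0.53  0.91  0.02 -1.37 -1.69 -0.65] 0.0 W2 [ 0.491 -0.325  0.079] W1 [ 0.613 -0.36   0.177] clr [(np.float64(0.151), np.float64(0.079)), (np.float64(0.086), np.float64(0.129)), (np.float64(0.024), np.float64(0.177))]
88 30 [-0.55  0.9  -0.04 -1.42 -1.64 -0.61] 0.0 W2 [ 0.469 -0.317  0.079] W1 [ 0.59  -0.364  0.172] clr [(np.float64(0.174), np.float64(0.079)), (np.float64(0.109), np.float64(0.127)), (np.float64(0.046), np.float64(0.172))]
```

>>> step_arm(targets=[[[0.07,0,0,0,-0.014,0,0],[0.07,0,0,0,-0.028,0,0],[0.07,0,0,0,-0.042,0,0],[0.07,0,0,0,-0.056,0,0],[0.07,0,0,0,-0.07,0,0]]])

```text
t: 11.8
eef_pos: [0.57, -0.051, 0.1204]
eef_rot: [-0.313, -1.612, 0.178]
ft_force: [-0.1, -0.7, -2.6]
grip_width: 0.0395
```

>>> step_arm(targets=[[[0.07,0,0,0,-0.014,0,0],[0.07,0,0,0,-0.028,0,0],[0.07,0,0,0,-0.042,0,0],[0.07,0,0,0,-0.056,0,0],[0.07,0,0,0,-0.07,0,0]]])

```text
t: 12.3
eef_pos: [0.5701, -0.0509, 0.1198]
eef_rot: [-0.481, -1.634, -0.0]
ft_force: [-0.0, -0.4, -4.5]
grip_width: 0.0395
```

```bash
python3 log.py; python3 chk.py s6;python3 - <<'E'
from h import *
C=Rot.from_rotvec([np.radians(25.2),0,0]).as_matrix();h=C@[-.019,.1845,0];ax=C@[0,0,-1]
for i in range(1,6):
    f=np.radians(1.2*i);print((h-Rot.from_rotvec(ax*f).apply(h)).round(4),(ax*1.2*i/180).round(4))
s=bot.observe();R=Rot.from_rotvec(s["eef_rot"]).as_matrix();print("heel",(s["eef_pos"]+R@h).round(4))
E
```

```text
12.3 [-0.467  0.696 -0.049 -1.267 -1.481 -0.682] [ 0.5701 -0.0509  0.1198] 
 [[-0.042  0.307 -0.951]
 [ 0.307  0.91   0.28 ]
 [ 0.951 -0.28  -0.132]] 
F [-0.02 -0.42 -4.49] w 0.0395
heel est [0.6276 0.1111 0.0501] tilt 73.59
[-0.0039 -0.0003 -0.0002] [ 0.      0.0028 -0.006 ]
[-0.0077 -0.0006 -0.0003] [ 0.      0.0057 -0.0121]
[-0.0116 -0.0008 -0.0004] [ 0.      0.0085 -0.0181]
[-0.0155 -0.0009 -0.0004] [ 0.      0.0114 -0.0241]
[-0.0194 -0.0009 -0.0004] [ 0.      0.0142 -0.0302]
heel [0.5467 0.1173 0.0448]
```

View pics/s6.png

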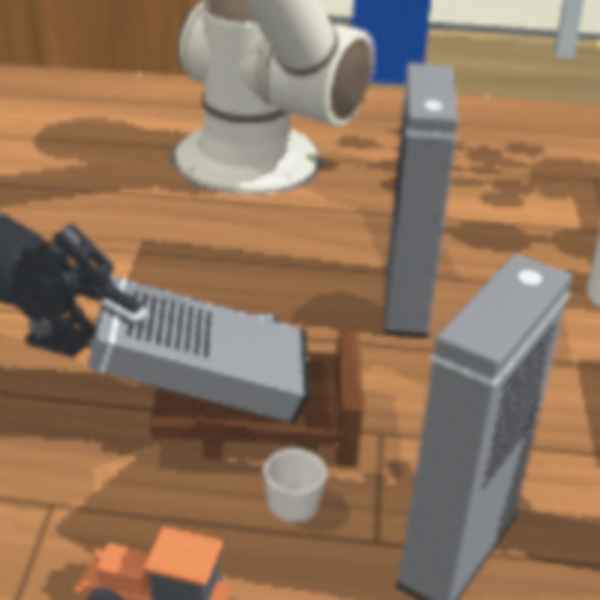

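Gripper yawed about 25° clear of the succulent; the drive is unmoved. Continuing down (12° more, to 84°).

>>> step_arm(targets=[[[0.07,-0.0039,-0.0003,-0.0002,0,0.0028,-0.006],[0.07,-0.0077,-0.0006,-0.0003,0,0.0057,-0.0121],[0.07,-0.0116,-0.0008,-0.0004,0,0.0085,-0.0181],[0.07,-0.0155,-0.0009,-0.0004,0,0.0114,-0.0241],[0.07,-0.0194,-0.0009,-0.0004,0,0.0142,-0.0302]]])

```text
t: 12.85
eef_pos: [0.5712, -0.0579, 0.1009]
eef_rot: [-0.397, -1.61, -0.08]
ft_force: [0.0, -0.2, -2.3]
grip_width: 0.0393
```

>>> step_arm(targets=[[[0.07,-0.0039,-0.0003,-0.0002,0,0.0028,-0.006],[0.07,-0.0077,-0.0006,-0.0003,0,0.0057,-0.0121],[0.07,-0.0116,-0.0008,-0.0004,0,0.0085,-0.0181],[0.07,-0.0155,-0.0009,-0.0004,0,0.0114,-0.0241],[0.07,-0.0194,-0.0009,-0.0004,0,0.0142,-0.0302]]])

```text
t: 13.35
eef_pos: [0.5717, -0.0627, 0.0827]
eef_rot: [-0.316, -1.585, -0.159]
ft_force: [-0.6, 0.1, -3.0]
grip_width: 0.0395
```

```bash
python3 log.py; python3 - <<'E'
from h import *
p,d=bot.grab_frame("scene");cv2.imwrite("pics/s7.png",cv2.resize(p[130:330,20:340],None,fx=2.5,fy=2.5,interpolation=cv2.INTER_CUBIC))
E
```

```text
13.35 [-0.52   0.86   0.    -1.346 -1.639 -0.65 ] [ 0.5717 -0.0627  0.0827] 
 [[-0.014  0.298 -0.954]
 [ 0.102  0.95   0.295]
 [ 0.995 -0.094 -0.043]] 
F [-0.61  0.13 -2.99] w 0.0395
```

View pics/s7.png

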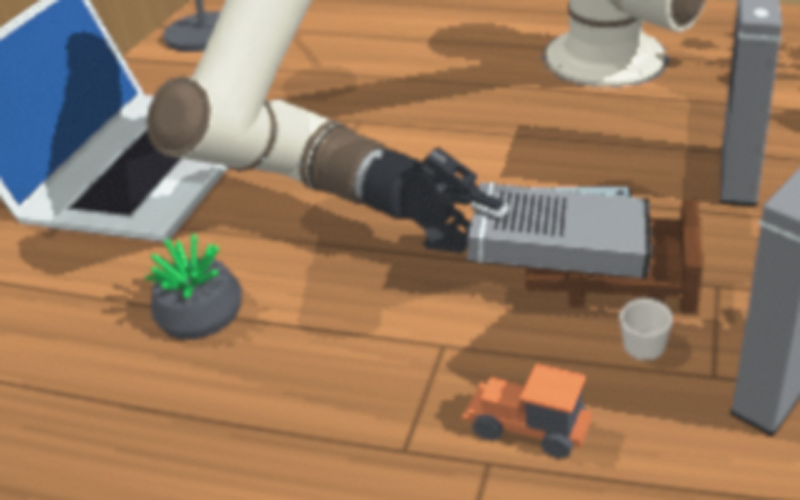

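>>> step_arm(targets=[[[0.07,-0.003,-0.0003,-0.0001,0,0.0022,-0.0046],[0.07,-0.006,-0.0005,-0.0002,0,0.0044,-0.0093],[0.07,-0.009,-0.0007,-0.0003,0,0.0066,-0.014],[0.07,-0.0115,-0.0008,-0.0004,0,0.0085,-0.018],[0.07,-0.0135,-0.0009,-0.0004,0,0.01,-0.021]]])

```text
t: 13.9
eef_pos: [0.572, -0.065, 0.0693]
eef_rot: [-0.261, -1.565, -0.214]
ft_force: [-0.5, 0.7, -2.4]
grip_width: 0.0399
```

```bash
python3 log.py
```

```text
13.9 [-0.532  0.916  0.017 -1.373 -1.69  -0.645] [ 0.572  -0.065   0.0693] 
 [[-0.003  0.298 -0.955]
 [ 0.03   0.954  0.297]
 [ 1.    -0.028 -0.012]] 
F [-0.55  0.73 -2.39] w 0.0399
```

>>> step_arm(targets=[[[0.07,-0.0015,0,0,0,0.0011,-0.0022],[0.07,-0.003,0,0,0,0.0022,-0.0045],[0.07,-0.0045,0,0,0,0.0033,-0.0068],[0.07,-0.006,0,0,0,0.0043,-0.009],[0.07,-0.007,0,0,0,0.0043,-0.009]]])

```text
t: 14.4
eef_pos: [0.5715, -0.0663, 0.0676]
eef_rot: [-0.229, -1.564, -0.239]
ft_force: [-4.9, -5.4, 20.4]
grip_width: 0.0396
```

```bash
python3 log.py; python3 - <<'E'
from h import *
p,d=bot.grab_frame("scene");X=cloud("scene",p,d)
cv2.imwrite("pics/s8.png",cv2.resize(p[170:290,160:320],None,fx=5,fy=5,interpolation=cv2.INTER_CUBIC))
m=(d>0)&(X[...,2]>.065)&(X[...,2]<.1)&(abs(X[...,0]-.57)<.025)&(X[...,1]>-.04)&(X[...,1]<.08)
P=X[m];A=np.c_[P[:,:2],np.ones(len(P))];c=np.linalg.lstsq(A,P[:,2],rcond=None)[0];print(len(P),c, "z at y=0,.1:",c@[.57,0,1],c@[.57,.1,1])
E
```

```text
14.4 [-0.537  0.937  0.026 -1.385 -1.722 -0.642] [ 0.5715 -0.0663  0.0676] 
 [[-0.006  0.294 -0.956]
 [-0.005  0.956  0.294]
 [ 1.     0.007 -0.005]] 
F [-4.89 -5.37 20.42] w 0.0396
481 [-0.00175671 -0.01686803  0.08392963] z at y=0,.1: 0.08292830140469462 0.0812414983979085
```

View pics/s8.png

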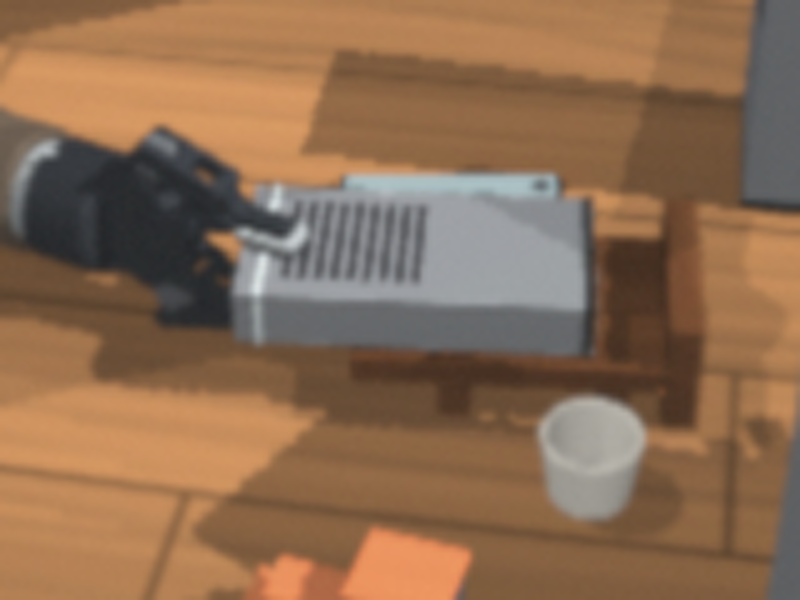

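```bash
python3 - <<'E'
from h import *
C=Rot.from_rotvec([np.radians(25.2),0,0]).as_matrix();ax=-C@[0,0,-1];t=np.array([-.02,.025,0])
for i,f in enumerate([1.6,3.2,4.8,6.4,8]):
    sh=t-Rot.from_rotvec(ax*np.radians(f)).apply(t)+np.array([.0075*min(1,(i+2)/5),0,0]);print(sh.round(4),(ax*f/180).round(4))
print(bot.observe()["ft_torque"])
E
```

```text
[0.0036 0.0005 0.0002] [ 0.     -0.0038  0.008 ]
[0.0057 0.001  0.0005] [ 0.     -0.0076  0.0161]
[0.0078 0.0016 0.0007] [ 0.     -0.0114  0.0241]
[0.0099 0.0021 0.001 ] [ 0.     -0.0151  0.0322]
[0.0105 0.0027 0.0013] [ 0.     -0.0189  0.0402]
[0.8434077  0.10955294 0.63084396]
```

>>> step_arm(targets=[[[0.05,0.0036,0.0005,0.0002,0,-0.0038,0.008],[0.03,0.0057,0.001,0.0005,0,-0.0076,0.0161],[0.0,0.0078,0.0016,0.0007,0,-0.0114,0.0241],[-0.03,0.0099,0.0021,0.001,0,-0.0151,0.0322],[-0.03,0.0105,0.0027,0.0013,0,-0.0189,0.0402]]])

```text
t: 14.95
eef_pos: [0.5717, -0.0623, 0.0733]
eef_rot: [-0.347, -1.595, -0.129]
ft_force: [1.1, -0.4, -1.7]
grip_width: 0.0442
```

```bash
python3 log.py; cat > flat.py <<'E'
from h import *
import sys
p,d=bot.grab_frame("scene");X=cloud("scene",p,d)
cv2.imwrite(f"pics/{sys.argv[1]}.png",cv2.resize(p[170:290,160:320],None,fx=5,fy=5,interpolation=cv2.INTER_CUBIC))
m=(d>0)&(X[...,2]>.065)&(X[...,2]<.1)&(abs(X[...,0]-.57)<.025)&(X[...,1]>-.04)&(X[...,1]<.08)
P=X[m];A=np.c_[P[:,:2],np.ones(len(P))];c=np.linalg.lstsq(A,P[:,2],rcond=None)[0];print(len(P),c, "z at y=0,.1:",c@[.57,0,1],c@[.57,.1,1])
E
python3 flat.py s9
```

```text
14.95 [-0.513  0.859 -0.004 -1.329 -1.605 -0.631] [ 0.5717 -0.0623  0.0733] 
 [[-0.019  0.299 -0.954]
 [ 0.141  0.945  0.294]
 [ 0.99  -0.129 -0.06 ]] 
F [ 1.08 -0.37 -1.69] w 0.0442
492 [ 0.01254097 -0.04761781  0.0790142 ] z at y=0,.1: 0.08616254960300941 0.08140076810869307
```

View pics/s9.png

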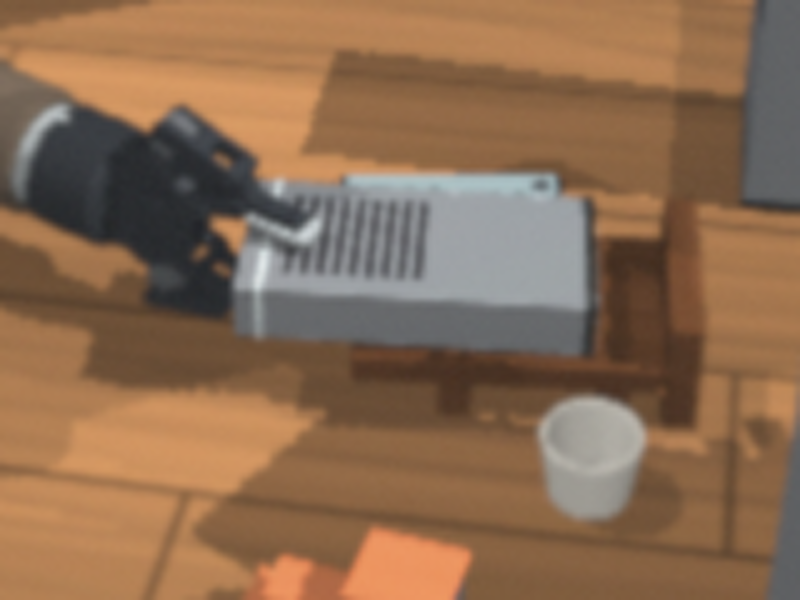

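>>> step_arm(targets=[[[-0.03,-0.0018,0.0002,0.0001,0,0,0],[-0.03,-0.0036,0.0004,0.0002,0,0,0],[-0.03,-0.0054,0.0006,0.0003,0,0,0],[-0.03,-0.0068,0.0008,0.0004,0,0,0],[-0.03,-0.008,0.001,0.0005,0,0,0]]])

```text
t: 15.5
eef_pos: [0.5714, -0.0622, 0.0648]
eef_rot: [-0.343, -1.593, -0.132]
ft_force: [0.3, 0.8, -0.4]
grip_width: 0.044
```

```bash
python3 log.py; python3 flat.py s10
```

```text
15.5 [-0.514  0.875 -0.002 -1.33  -1.605 -0.619] [ 0.5714 -0.0622  0.0648] 
 [[-0.018  0.299 -0.954]
 [ 0.137  0.946  0.294]
 [ 0.99  -0.126 -0.058]] 
F [ 0.29  0.83 -0.42] w 0.044
486 [ 0.01155377 -0.00832666  0.07470279] z at y=0,.1: 0.08128844419119088 0.08045577805580986
```

>>> step_arm(targets=[[[-0.06,0,0,0,0,0,0],[-0.1,0,0,0,0,0,0],[-0.14,0,0,0,0,0,0],[-0.15,0,0,0,0,0,0],[-0.15,0,0,0,0,0,0]]])

```text
t: 16.05
eef_pos: [0.5716, -0.0623, 0.0652]
eef_rot: [-0.345, -1.594, -0.131]
ft_force: [0.3, 0.3, 0.5]
grip_width: 0.049
```

```bash
python3 log.py; python3 - <<'E'
from rel import *
s=bot.observe();R=Rot.from_rotvec(s["eef_rot"]).as_matrix()
u=-R[:,1].copy();u[2]=0;u/=np.linalg.norm(u);print(u,(R.T@(u*.02)).round(4),(R.T@(u*.1)).round(4))
E
```

```text
16.05 [-0.514  0.874 -0.002 -1.33  -1.604 -0.619] [ 0.5716 -0.0623  0.0652] 
 [[-0.018  0.299 -0.954]
 [ 0.138  0.946  0.294]
 [ 0.99  -0.127 -0.059]] 
F [0.29 0.32 0.53] w 0.049
[-0.30119722 -0.95356187  0.        ] [-0.0025 -0.0198  0.0001] [-0.0127 -0.0992  0.0007]
```

Force is ~0, drive is flat and free. Retract horizontally.

>>> step_arm(targets=[[[-0.15,-0.0013,-0.01,0.0,0,0,0],[-0.15,-0.0027,-0.021,0.0001,0,0,0],[-0.15,-0.0045,-0.035,0.0002,0,0,0],[-0.15,-0.0065,-0.05,0.0003,0,0,0],[-0.15,-0.009,-0.07,0.0005,0,0,0]]])

```text
t: 16.55
eef_pos: [0.5498, -0.131, 0.065]
eef_rot: [-0.345, -1.594, -0.131]
ft_force: [-0.1, 0.1, 0.3]
grip_width: 0.0492
```

```bash
python3 log.py; python3 flat.py s11; python3 - <<'E'
from h import *
p,d=bot.grab_frame("side");X=cloud("side",p,d);
p2,d2=bot.grab_frame("scene");X2=cloud("scene",p2,d2)
for X,d in((X,d),(X2,d2)):
    m=(d>0)&(abs(X[...,2]-.081)<.004)&(abs(X[...,0]-.56)<.09)&(X[...,1]>-.11)&(X[...,1]<.15)
    P=X[m];print(len(P),cv2.minAreaRect((P[:,:2]*1000).astype(np.float32)))
cv2.imwrite("pics/d11.png",cv2.resize(p[130:290,150:350],None,fx=4,fy=4,interpolation=cv2.INTER_CUBIC))
E
```

```text
16.55 [-0.612  0.891  0.049 -1.257 -1.675 -0.633] [ 0.5498 -0.131   0.065 ] 
 [[-0.018  0.299 -0.954]
 [ 0.138  0.946  0.294]
 [ 0.99  -0.127 -0.058]] 
F [-0.1   0.1   0.26] w 0.0492
472 [-0.00483811 -0.00032765  0.08374947] z at y=0,.1: 0.08099174503067928 0.08095897984076486
1075 ((557.5792846679688, 20.609527587890625), (99.61602783203125, 204.68704223632812), 6.187300682067871)
1621 ((560.654541015625, 18.809486389160156), (105.33008575439453, 199.59043884277344), 6.694696426391602)
```

View pics/s11.png

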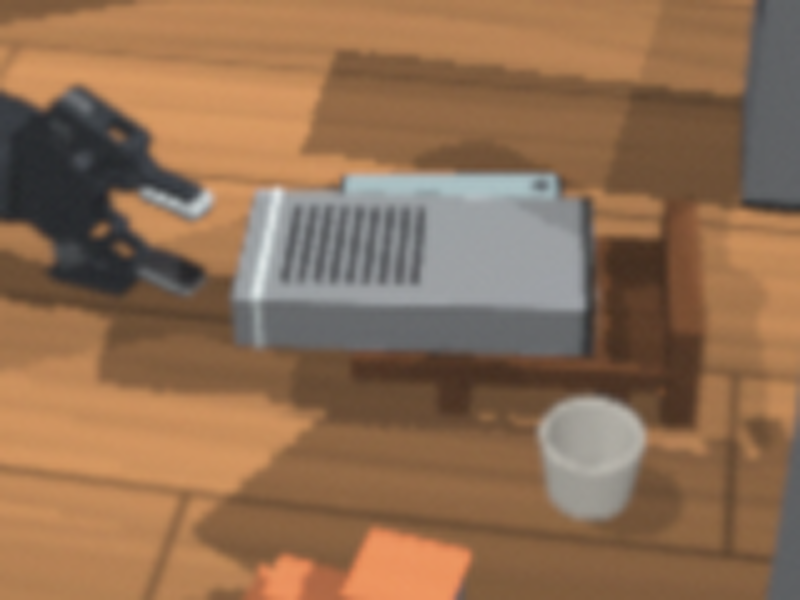

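View pics/d11.png

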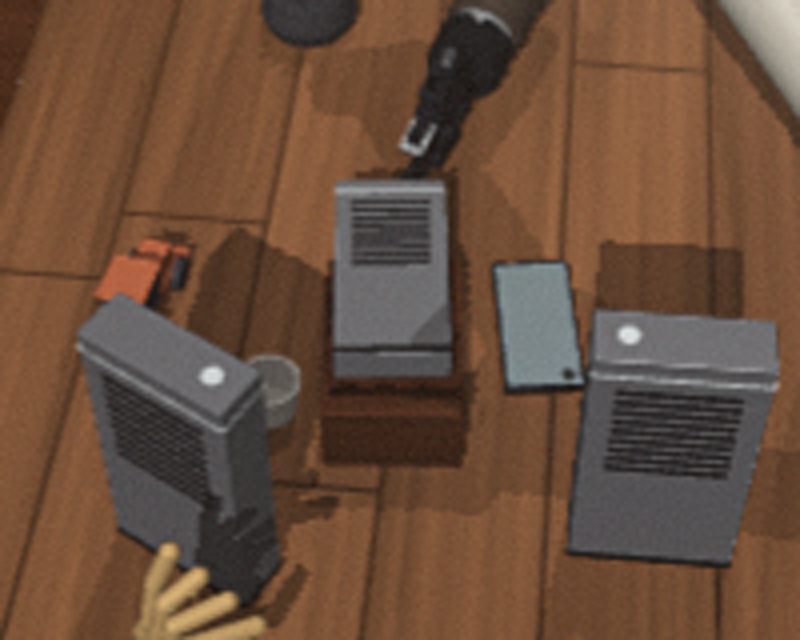

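```bash
cat > push.py <<'E'
from rel import *
a=np.radians(5.05);xs=np.array([-np.sin(a),np.cos(a),0]);ls=np.array([np.cos(a),np.sin(a),0])
def RP(sg):
    x=sg*ls;y=np.array([0,0,-1.]);return np.stack([x,y,np.cross(x,y)],1)
E
python3 - <<'E'
from push import *
from kin import fitp,ik
p,_=fitp();s=bot.observe();q0=s["q"]
W=np.load("w1.npz");X=W["X"];d=W["d"]
top=np.array([.574,-.081]);print("s top",top@xs[:2],"l",top@ls[:2])
# stop face & sides in stand coords from wrist picture
m=(d>0)&(abs(X[...,2]-.075)<.003)&(abs(X[...,0]-.546)<.09)&(X[...,1]>.14)&(X[...,1]<.2);P=X[m]
print("stop s",np.percentile(P@xs,[1,99]),"l",np.percentile(P@ls,[1,99]))
for sg in(1,-1):
    for z in(.2,.072):
        P=xs*(top@xs[:2]-.031)+ls*(top@ls[:2])+[0,0,z]
        print(sg,P.round(4),*[v.round(2) for v in ik(P,RP(sg),p,q0)])
print(rel(xs*(top@xs[:2]-.031)+ls*(top@ls[:2])+[0,0,.2],RP(1)).round(4))
print(rel(xs*(top@xs[:2]-.031)+ls*(top@ls[:2])+[0,0,.2],RP(-1)).round(4),q0.round(2))
E
```

```text
s top -0.1312119597529061 l 0.5646418525205175
stop s [0.10997975 0.12937038] l [0.49528799 0.61109096]
1 [ 0.5767 -0.1119  0.2   ] [ 0.07  0.37 -0.16 -0.02 -1.04 -3.1 ] 0.02
1 [ 0.5767 -0.1119  0.072 ] [ 0.07  0.51 -0.29 -0.02 -0.76 -3.1 ] 0.02
-1 [ 0.5767 -0.1119  0.2   ] [ 0.08  0.37 -0.17 -0.   -1.04  0.  ] 0.0
-1 [ 0.5767 -0.1119  0.072 ] [ 0.08  0.51 -0.31 -0.   -0.75  0.  ] 0.0
[ 0.1361  0.0098 -0.0275 -0.2565  0.3187  0.4116]
[ 0.1361  0.0098 -0.0275  0.4444 -0.4855  0.277 ] [-0.61  0.89  0.05 -1.26 -1.67 -0.63]
```

>>> step_arm(targets=[[[-0.2,0.03,-0.004,-0.002,0,0,0],[-0.3,0.07,-0.009,-0.004,0,0,0],[-0.4,0.11,-0.014,-0.006,0.022,-0.024,0.014],[-0.4,0.15,-0.019,-0.009,0.044,-0.048,0.028],[-0.4,0.17,-0.022,-0.01,0.067,-0.073,0.042]]])

```text
t: 17.2
eef_pos: [0.5505, -0.1304, 0.2408]
eef_rot: [-0.31, -1.795, 0.189]
ft_force: [0.6, 0.3, -0.4]
grip_width: 0.0595
```

```bash
python3 log.py; python3 - <<'E'
from push import *
top=np.array([.574,-.081])
print(rel(xs*(top@xs[:2]-.031)+ls*(top@ls[:2])+[0,0,.2],RP(-1)).round(4))
E
```

```text
17.2 [-0.535  0.606  0.18  -1.117 -1.809 -0.769] [ 0.5505 -0.1304  0.2408] 
 [[-0.221  0.109 -0.969]
 [ 0.308  0.951  0.037]
 [ 0.925 -0.29  -0.244]] 
F [ 0.57  0.3  -0.42] w 0.0595
[-0.0378  0.0323 -0.0148  0.376  -0.4101  0.2333]
```

>>> step_arm(targets=[[[-0.4,0,0,0,0.028,-0.031,0.0175],[-0.4,0,0,0,0.056,-0.062,0.035],[-0.4,0,0,0,0.085,-0.092,0.0525],[-0.4,0,0,0,0.113,-0.123,0.07],[-0.4,0,0,0,0.141,-0.154,0.0875]]])

```text
t: 17.7
eef_pos: [0.5504, -0.1299, 0.2367]
eef_rot: [-0.194, -2.109, 0.903]
ft_force: [0.3, 0.3, 0.1]
grip_width: 0.0598
```

```bash
python3 log.py; python3 - <<'E'
from push import *
top=np.array([.574,-.081])
print(rel(xs*(top@xs[:2]-.031)+ls*(top@ls[:2])+[0,0,.2],RP(-1)).round(4))
E
```

```text
17.7 [-0.326  0.553  0.253 -0.709 -1.748 -0.397] [ 0.5504 -0.1299  0.2367] 
 [[-0.656 -0.163 -0.737]
 [ 0.42   0.732 -0.537]
 [ 0.626 -0.662 -0.412]] 
F [0.28 0.32 0.15] w 0.0598
[-0.0327  0.0332 -0.014   0.2353 -0.2563  0.1476]
```

>>> step_arm(targets=[[[-0.4,0,0,0,0.028,-0.031,0.0175],[-0.4,0,0,0,0.056,-0.062,0.035],[-0.4,0,0,0,0.085,-0.092,0.0525],[-0.4,0,0,0,0.113,-0.123,0.07],[-0.4,0,0,0,0.141,-0.154,0.0885]]])

```text
t: 18.2
eef_pos: [0.5505, -0.1296, 0.2368]
eef_rot: [-0.036, -2.275, 1.696]
ft_force: [0.0, -0.2, -0.5]
grip_width: 0.0597
```

```bash
python3 log.py; python3 - <<'E'
from push import *
top=np.array([.574,-.081])
print(rel(xs*(top@xs[:2]-.031)+ls*(top@ls[:2])+[0,0,.2],RP(-1)).round(4))
E
```

```text
18.2 [-0.097  0.418  0.078 -0.292 -1.434 -0.069] [ 0.5505 -0.1296  0.2368] 
 [[-0.954 -0.159 -0.255]
 [ 0.199  0.302 -0.932]
 [ 0.225 -0.94  -0.256]] 
F [ 0.04 -0.18 -0.46] w 0.0597
[-0.0298  0.0357 -0.0138  0.0943 -0.1022  0.0589]
```

>>> step_arm(targets=[[[-0.4,-0.007,0.008,-0.003,0.024,-0.026,0.015],[-0.4,-0.015,0.018,-0.007,0.048,-0.052,0.03],[-0.4,-0.022,0.027,-0.01,0.072,-0.078,0.045],[-0.4,-0.0298,0.0357,-0.0138,0.0943,-0.1022,0.0589],[-0.4,-0.0298,0.0357,-0.0138,0.0943,-0.1022,0.0589]]])

```text
t: 18.7
eef_pos: [0.5745, -0.1103, 0.1984]
eef_rot: [-0.102, 2.183, -2.177]
ft_force: [0.2, 1.2, -0.8]
grip_width: 0.0601
```

```bash
python3 log.py; python3 - <<'E'
from push import *
s=bot.observe();p,d=bot.grab_frame("wrist");X=cloud("wrist",p,d,(s["eef_pos"],s["eef_rot"]))
cv2.imwrite("pics/w12.png",p)
m=(d>0)&(abs(X[...,2]-.081)<.0035)&(abs(X[...,0]-.56)<.09)&(X[...,1]>-.12)&(X[...,1]<.15)
P=X[m];print("drive",len(P),cv2.minAreaRect((P[:,:2]*1000).astype(np.float32)),"s",np.percentile(P@xs,[.5,99.5]),"l",np.percentile(P@ls,[.5,99.5]))
m=(d>0)&(abs(X[...,2]-.075)<.004)&(abs(X[...,0]-.546)<.09)&(X[...,1]>.14)&(X[...,1]<.2);P=X[m]
if len(P)>20:print("stop s",np.percentile(P@xs,[1,99]),"l",np.percentile(P@ls,[1,99]),cv2.minAreaRect((P[:,:2]*1000).astype(np.float32)))
top=np.array([.574,-.081])
print(rel(xs*(top@xs[:2]-.031)+ls*(top@ls[:2])+[0,0,.071],RP(-1)).round(4))
E
```

```text
18.7 [ 0.085  0.367 -0.171 -0.004 -1.039  0.003] [ 0.5745 -0.1103  0.1984] 
 [[-0.996 -0.007  0.087]
 [-0.087  0.003 -0.996]
 [ 0.007 -1.    -0.003]] 
F [ 0.24  1.18 -0.81] w 0.0601
drive 13290 ((562.1254272460938, -11.9871826171875), (100.42789459228516, 139.40023803710938), 6.431594371795654) s [-0.13064919  0.00400248] l [0.50946543 0.60858755]
[-0.0021  0.1283  0.0015  0.0013 -0.0011  0.0017]
```

View pics/w12.png

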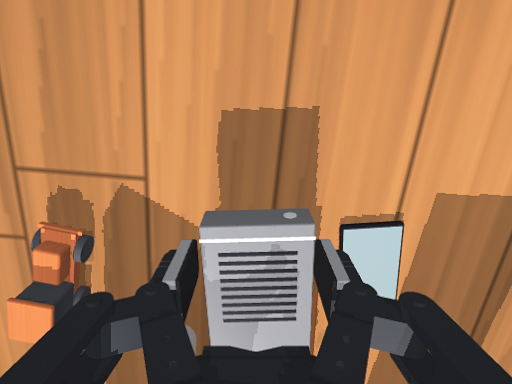

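>>> step_arm(targets=[[[-0.4,0.0035,0.03,0.0015,0.0013,-0.0011,0.0017],[-0.4,0.0035,0.06,0.0015,0.0013,-0.0011,0.0017],[-0.4,0.0035,0.095,0.0015,0.0013,-0.0011,0.0017],[-0.4,0.0035,0.12,0.0015,0.0013,-0.0011,0.0017],[-0.4,0.0035,0.128,0.0015,0.0013,-0.0011,0.0017]]])

```text
t: 19.25
eef_pos: [0.5715, -0.1144, 0.0695]
eef_rot: [-0.094, 2.18, -2.179]
ft_force: [-0.3, 0.7, 0.0]
grip_width: 0.0598
```

```bash
python3 log.py; python3 flat.py s12; python3 -c "
from push import *
s=bot.observe();P=s['eef_pos'];R=Rot.from_rotvec(s['eef_rot']).as_matrix();print('s',P@xs,'l',P@ls,'axes',R.T@xs)"
```

```text
19.25 [ 0.08   0.511 -0.318 -0.    -0.744  0.004] [ 0.5715 -0.1144  0.0695] 
 [[-0.996 -0.002  0.084]
 [-0.084  0.    -0.996]
 [ 0.002 -1.    -0.   ]] 
F [-0.29  0.74  0.03] w 0.0598
481 [-0.00173915 -0.00086108  0.08198537] z at y=0,.1: 0.08099405152091792 0.08090794339695363
s -0.16422937554394787 l 0.5595258763093007 axes [ 3.72655578e-03 -7.05519535e-05 -9.99993054e-01]
```

View pics/s12.png

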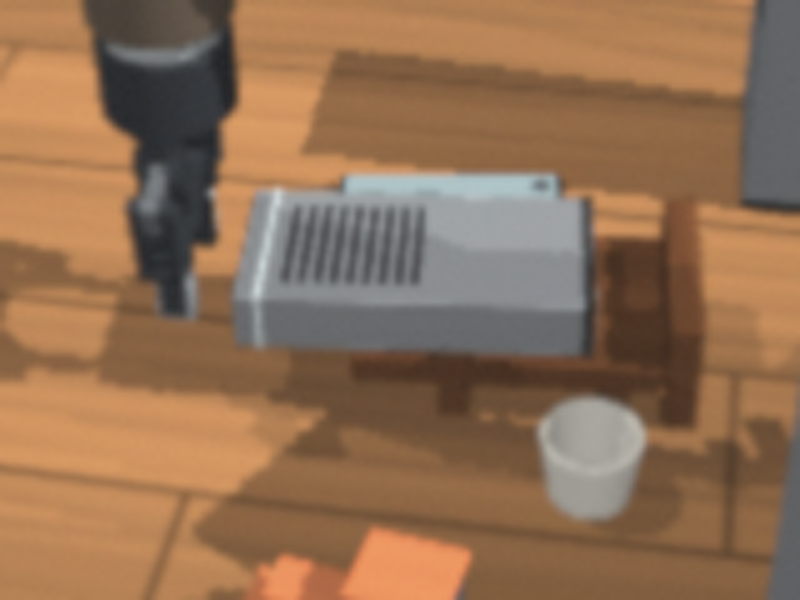

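>>> step_arm(targets=[[[-0.4,0,0,-0.006,0,0,0],[-0.4,0,0,-0.012,0,0,0],[-0.4,0,0,-0.018,0,0,0],[-0.4,0,0,-0.022,0,0,0],[-0.4,0,0,-0.026,0,0,0]]])

```text
t: 19.8
eef_pos: [0.5706, -0.0879, 0.0732]
eef_rot: [-0.093, 2.172, -2.177]
ft_force: [-1.0, -5.3, 4.7]
grip_width: 0.0599
```

>>> step_arm(targets=[[[-0.4,0,0,-0.004,0,0,0],[-0.4,0,0,-0.008,0,0,0],[-0.4,0,0,-0.012,0,0,0],[-0.4,0,0,-0.016,0,0,0],[-0.4,0,0,-0.02,0,0,0]]])

```text
t: 20.3
eef_pos: [0.5696, -0.0681, 0.0731]
eef_rot: [-0.09, 2.172, -2.176]
ft_force: [0.1, -4.1, 2.8]
grip_width: 0.0597
```

```bash
python3 log.py; python3 flat.py s13; python3 -c "
from push import *
s=bot.observe();P=s['eef_pos'];print('s',P@xs,'l',P@ls)"
```

```text
20.3 [ 0.164  0.491 -0.346  0.004 -0.729 -0.08 ] [ 0.5696 -0.0681  0.0731] 
 [[-0.996  0.005  0.087]
 [-0.087 -0.002 -0.996]
 [-0.005 -1.     0.002]] 
F [ 0.13 -4.1   2.79] w 0.0597
483 [-0.00981801  0.00092458  0.08654923] z at y=0,.1: 0.08095296301494001 0.0810454208720882
s -0.11744243833153944 l 0.5613764144696457
```

View pics/s13.png

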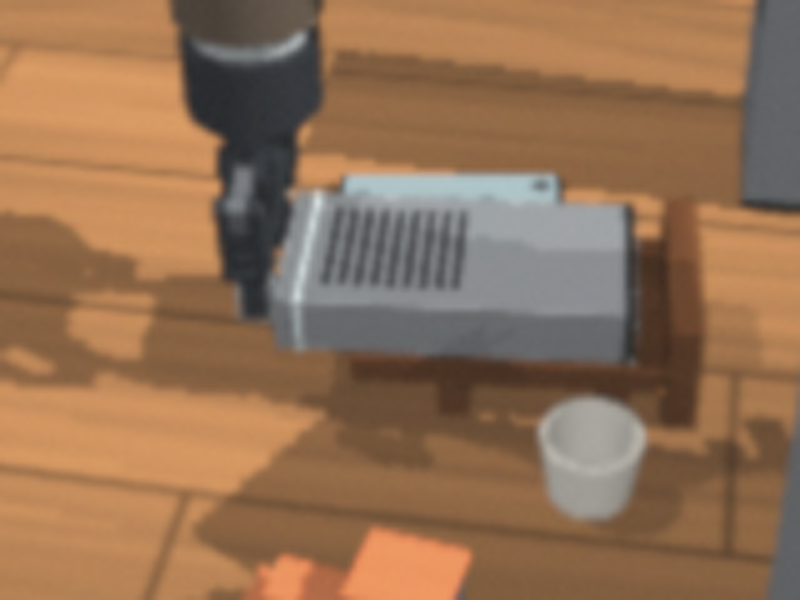

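>>> step_arm(targets=[[[-0.4,0,0,-0.003,0,0,0],[-0.4,0,0,-0.006,0,0,0],[-0.4,0,0,-0.009,0,0,0],[-0.4,0,0,-0.011,0,0,0],[-0.4,0,0,-0.013,0,0,0]]])

```text
t: 20.85
eef_pos: [0.5685, -0.0553, 0.073]
eef_rot: [-0.089, 2.172, -2.176]
ft_force: [-0.6, -5.6, 4.2]
grip_width: 0.06
```

>>> step_arm(targets=[[[-0.4,0,0,-0.001,0,0,0],[-0.4,0,0,-0.002,0,0,0],[-0.4,0,0,-0.003,0,0,0],[-0.4,0,0,-0.003,0,0,0],[-0.4,0,0,-0.003,0,0,0]]])

```text
t: 21.35
eef_pos: [0.5682, -0.0523, 0.0729]
eef_rot: [-0.089, 2.173, -2.176]
ft_force: [0.7, -5.5, 4.0]
grip_width: 0.0599
```

```bash
python3 log.py; python3 flat.py s14; python3 -c "
from push import *
s=bot.observe();P=s['eef_pos'];print('s',P@xs,'l',P@ls)"
```

```text
21.35 [ 0.193  0.488 -0.354  0.003 -0.725 -0.109] [ 0.5682 -0.0523  0.0729] 
 [[-0.996  0.005  0.087]
 [-0.087 -0.001 -0.996]
 [-0.005 -1.     0.002]] 
F [ 0.68 -5.49  4.  ] w 0.0599
467 [0.00348131 0.0005516  0.07896879] z at y=0,.1: 0.08095313676460819 0.08100829715249613
s -0.10204025387632734 l 0.5614113666837306
```

View pics/s14.png

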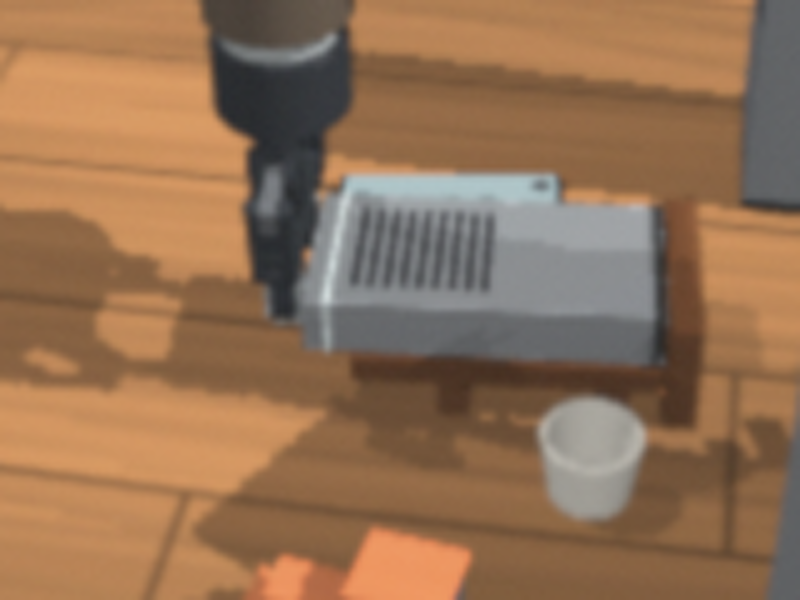

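Almost at the stop; force is still drag only (~5.5 N). Push in ~1 mm steps.

>>> step_arm(targets=[[[-0.4,0,0,-0.0005,0,0,0],[-0.4,0,0,-0.001,0,0,0],[-0.4,0,0,-0.0015,0,0,0],[-0.4,0,0,-0.002,0,0,0],[-0.4,0,0,-0.002,0,0,0]]])

```text
t: 21.9
eef_pos: [0.5681, -0.0509, 0.0729]
eef_rot: [-0.09, 2.172, -2.177]
ft_force: [1.3, -8.3, 3.3]
grip_width: 0.0596
```

>>> step_arm(targets=[[[-0.4,0,0,-0.0005,0,0,0],[-0.4,0,0,-0.001,0,0,0],[-0.4,0,0,-0.0015,0,0,0],[-0.4,0,0,-0.002,0,0,0],[-0.4,0,0,-0.002,0,0,0]]])

```text
t: 22.4
eef_pos: [0.568, -0.0508, 0.0729]
eef_rot: [-0.09, 2.17, -2.179]
ft_force: [3.4, -16.9, 2.2]
grip_width: 0.0596
```

```bash
python3 log.py;  python3 -c "
from push import *
s=bot.observe();P=s['eef_pos'];print('s',P@xs,'l',P@ls,s['ft_torque'])"
```

```text
22.4 [ 0.197  0.487 -0.356  0.008 -0.724 -0.116] [ 0.568  -0.0508  0.0729] 
 [[-0.996  0.005  0.087]
 [-0.087 -0.004 -0.996]
 [-0.005 -1.     0.005]] 
F [  3.44 -16.93   2.22] w 0.0596
s -0.10062520559609818 l 0.5613658280816848 [-4.45616246 -0.88198371 -0.00934466]
```

>>> step_arm(targets=[[[-0.4,0,0,0.004,0,0,0],[-0.4,0,0,0.015,0,0,0],[-0.4,0,0,0.03,0,0,0],[-0.4,0,-0.03,0.04,0,0,0],[-0.4,0,-0.07,0.04,0,0,0]]])

```text
t: 22.9
eef_pos: [0.5687, -0.0891, 0.1402]
eef_rot: [-0.097, 2.179, -2.18]
ft_force: [-0.1, 0.7, 0.6]
grip_width: 0.0598
```

>>> step_arm(targets=[[[-0.4,0,-0.03,-0.02,0,0,0],[-0.4,0,-0.07,-0.06,0,0,0],[-0.4,0,-0.11,-0.11,0,0,0],[-0.4,0,-0.14,-0.13,0,0,0],[-0.4,0,-0.14,-0.13,0,0,0]]])

```text
t: 23.4
eef_pos: [0.5607, 0.0448, 0.2875]
eef_rot: [-0.084, 2.17, -2.166]
ft_force: [0.6, -0.3, -0.2]
grip_width: 0.0596
```

```bash
python3 log.py; cat > final.py <<'E'
from push import *
for n in("wrist","scene","side"):
    s=bot.observe();p,d=bot.grab_frame(n);X=cloud(n,p,d,(s["eef_pos"],s["eef_rot"]))
    cv2.imwrite(f"pics/f_{n}.png",p)
    m=(d>0)&(abs(X[...,2]-.081)<.0025)&(abs(X[...,0]-.56)<.08)&(X[...,1]>-.12)&(X[...,1]<.15)
    P=X[m];S=P@xs;L=P@ls
    print(n,"drive",len(P),cv2.minAreaRect((P[:,:2]*1000).astype(np.float32)),"s",np.percentile(S,[.5,99.5]).round(4),"l",np.percentile(L,[.5,99.5]).round(4))
    # foot edge per lateral bin; stop inner edge per bin
    b=np.arange(.50,.62,.01)
    fe=[(round(c+.005,3),S[(L>c)&(L<c+.01)].max().round(4)) for c in b if ((L>c)&(L<c+.01)).sum()>10];print(" foot edge",[f[1].item() for f in fe])
    fe=[(S[(L>c)&(L<c+.01)].min().round(4)).item() for c in b if ((L>c)&(L<c+.01)).sum()>10];print(" top edge",fe)
    m=(d>0)&(abs(X[...,2]-.075)<.0025)&(abs(X[...,0]-.546)<.09)&(X[...,1]>.145)&(X[...,1]<.2);P=X[m]
    if len(P)>30:
        S=P@xs;L=P@ls;print(" stop",np.percentile(S,[1,99]).round(4),cv2.minAreaRect((P[:,:2]*1000).astype(np.float32)))
E
python3 final.py
```

```text
23.4 [ 0.369  0.251 -0.108  0.003 -1.199 -0.279] [0.5607 0.0448 0.2875] 
 [[-0.996  0.014  0.091]
 [-0.091  0.002 -0.996]
 [-0.014 -1.    -0.001]] 
F [ 0.57 -0.3  -0.24] w 0.0596
wrist drive 15068 ((557.7531127929688, 57.03915786743164), (100.17605590820312, 194.91986083984375), 4.9576191902160645) s [-0.0894  0.1008] l [0.5113 0.6098]
 foot edge [0.1053, 0.1044, 0.1031, 0.1024, 0.1013, 0.1, 0.0999, 0.0989, 0.098, 0.0973, 0.0821]
 top edge [-0.0897, -0.0896, -0.0896, -0.0896, -0.0895, -0.0895, -0.0895, -0.0895, -0.0895, -0.0894, -0.0875]
 stop [0.1108 0.1296] ((542.089111328125, 168.1200714111328), (119.26171112060547, 20.226947784423828), 5.791510581970215)
scene drive 1479 ((560.0469360351562, 55.75993728637695), (104.6192855834961, 192.13168334960938), 4.687261581420898) s [-0.0882  0.1011] l [0.5137 0.614 ]
 foot edge [0.1026, 0.1024, 0.1024, 0.1021, 0.099, 0.0988, 0.0986, 0.0984, 0.0982, 0.0953, 0.0952]
 top edge [-0.088, -0.0874, -0.0892, -0.0897, -0.0889, -0.0877, -0.0892, -0.0878, -0.0888, -0.0881, -0.0871]
 stop [0.0955 0.1305] ((545.7094116210938, 164.63577270507812), (118.30838012695312, 37.636512756347656), 0.5752060413360596)
side drive 784 ((557.3416137695312, 56.32736587524414), (99.45906066894531, 193.79173278808594), 4.889801979064941) s [-0.0872  0.1014] l [0.5104 0.6094]
 foot edge [0.1041, 0.1035, 0.1029, 0.1, 0.1009, 0.1003, 0.0968, 0.0972, 0.0962, 0.0957]
 top edge [-0.0859, -0.0851, -0.0857, -0.0819, -0.0872, -0.0837, -0.0871, -0.0899, -0.0846, -0.0888]
 stop [0.104  0.1328] ((541.4117431640625, 163.87991333007812), (119.16131591796875, 38.0820198059082), 6.519023895263672)
```

View pics/f_wrist.png

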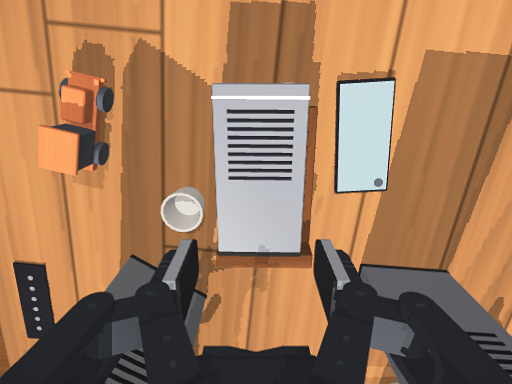

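View pics/f_scene.png

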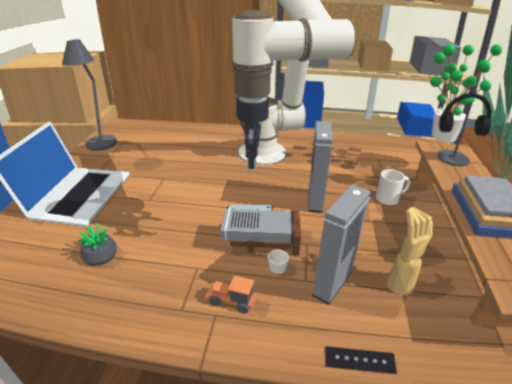

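```bash
python3 - <<'E'
from push import *
s=bot.observe();n="wrist"
p,d=bot.grab_frame(n);X=cloud(n,p,d,(s["eef_pos"],s["eef_rot"]))
Sx=X@xs;L=X@ls;Z=X[...,2];ok=d>0
def edge(m,fn,lo,hi,w=.005):
    o=[]
    for c in np.arange(lo,hi,w):
        k=m&(L>c)&(L<c+w)
        if k.sum()>4:o.append((c+w/2,fn(Sx[k])))
    o=np.array(o);f=np.polyfit(o[:,0],o[:,1],1);print(o[:,1].round(4),"slope deg",np.degrees(f[0]).round(2))
dr=ok&(abs(Z-.081)<.0025)&(Sx>-.12)&(Sx<.118);st=ok&(abs(Z-.075)<.0025)&(Sx>.09)&(Sx<.15)
print("top edge");edge(dr,np.min,.513,.607)
print("foot edge");edge(dr,np.max,.513,.607)
print("stop back");edge(st,np.max,.50,.608)
print("stop front");edge(st,np.min,.495,.614)
cv2.imwrite("pics/w15.png",cv2.resize(p[225:285,190:330],None,fx=5,fy=5,interpolation=cv2.INTER_CUBIC))
E
```

```text
top edge
[-0.0893 -0.0893 -0.0893 -0.0893 -0.0893 -0.0893 -0.0893 -0.0894 -0.0894
 -0.0894 -0.0894 -0.0894 -0.0894 -0.0894 -0.0894 -0.0894 -0.0894 -0.0894
 -0.0895] slope deg -0.09
foot edge
[0.1088 0.1086 0.1087 0.1087 0.1088 0.1085 0.1085 0.1089 0.1085 0.1085
 0.1091 0.1084 0.1088 0.1084 0.1082 0.1088 0.1081 0.109  0.1084] slope deg -0.12
stop back
[0.1296 0.1297 0.1302 0.1298 0.1299 0.1298 0.1298 0.1295 0.1296 0.1301
 0.1302 0.1302 0.1301 0.1303 0.1303 0.1301 0.1297 0.13   0.1297 0.1298
 0.1299 0.1298] slope deg 0.06
stop front
[0.1104 0.1101 0.1101 0.1131 0.1127 0.1132 0.1137 0.1131 0.1127 0.1132
 0.113  0.1132 0.113  0.113  0.1132 0.1129 0.1128 0.113  0.1131 0.1136
 0.1135 0.1132 0.1131 0.0994] slope deg -0.6
```

View pics/w15.png

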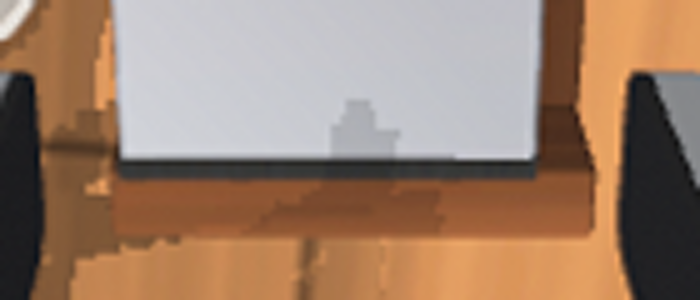

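```bash
python3 - <<'E'
from h import *
p,d=bot.grab_frame("scene");X=cloud("scene",p,d)
for q in["clip_cup","phone","model_car","succulent","wooden_hand","mug"]:
    r=bot.outline_of("scene",q)
    if r: P=X[r[0]["mask"]&(d>0)];print(q,np.round(r[0]["centre"]),np.median(P,axis=0).round(3))
print(bot.observe()["t"],bot.finish_job())
E
```

```text
clip_cup [278. 260.] [0.645 0.128 0.027]
phone [253. 206.] [0.406 0.021 0.009]
model_car [233. 292.] [0.799 0.04  0.042]
succulent [ 94. 246.] [ 0.71  -0.364  0.048]
wooden_hand [413. 252.] [0.684 0.445 0.119]
mug [392. 185.] [0.294 0.478 0.062]
the job is handed in; nothing more can be done
23.95 None
```

The drive now lies flat on its broad side on the stand with its foot home against the stop. I handed the job in at about 24 s.

**Tipping:** I used the middle drive, the only one on the stand (top at z ≈ 0.245 m). The fingers went over its top with a few mm of slack, so it was never gripped. I turned the gripper about the heel edge, with the lower finger under the drive the whole way down. Near the bottom I swung the gripper about 25° to keep the wrist clear of the succulent.

**Pushing:** I pushed the top end with both fingertips until the stop took the load, at about 17 N. Then I pulled back clear of the drive.

**Last checks:**
- **Lying flat:** before the push home the drive's upper face read 0.081 m at both ends. In the last wrist view it was still at that height.
- **Home against the stop:** measured from the top end, the foot works out about 0.1 to 0.5 mm past the visible stop face, within the camera's error. The foot edge seen directly read 1 to 2 mm short of the face.
- **Square:** the drive's end edges are within about 0.2° of the stop's back edge. A fit of the stop's front edge gave −0.6°, but the drive hides most of that edge, so I did not rely on it.
- **Bystanders:** the cup, car, succulent, hand and mug are where they started, to within measurement noise. The phone's median shifted by 2 cm only because the drive now hides part of it; in the pictures it has not moved.

**Two things went less than cleanly:**
- Just before the drive was flat, the wrist force rose to about 20 N, most likely a gripper knuckle resting on the desk. I backed off and changed the gripper's angle.
- Backing off raised the drive's top end by a few mm on the finger, and I then let it down gently.

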